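Deburr a sawn sampling tube and stow it with its stoppers

ROBOT

A 6-joint arm with a two-finger parallel gripper is mounted at the origin on a cart in front of the work surface, level with it; the furniture and walls round the work are solid. World frame = base frame: x ahead of the robot, y to its left, z up, the work surface at z = 0. Lengths are in m, angles in rad, forces in N, time in s.
With the tool pointing down it reaches from about 0.375 to 0.9 m from the base axis. Payload 3.1 kg.
Tool frame: the origin (TCP) lies on the centre line of the jaws, within the pads' length; the fingertips stand ahead of it and the grasp point (between the pads) lies 3 mm ahead of it (robot.tip_reach is the z of the fingertips in the tool frame, in m); z points along the fingers, y is the line along which they close (so a half turn about z gives the same grasp; the last joint's range is limited). The gripper opens to 87 mm and grips with 3 to 60 N. Pads are 19 mm wide; open, the fingers measure 117 mm over their backs; the gripper's body (75 mm by 190 mm) begins 51 mm behind the grasp point.
Start: joints at [-1.397, 0.527, 1.433, -0, 1.181, -0.178], TCP at [0.216, -0.586, 0.245] pointing down, gripper open.
Joint ranges: [-3.08, 3.08], [-0.75, 2.2], [0.22, 2.44], [-1.43, 4.57], [0, 2.65], [-2.85, 2.85]. Speed limits (rad/s): [2.79, 2.79, 3.14, 3.14, 3.14, 3.14].

INTERFACE

Orientations are given as a unit quaternion [x, y, z, w].
In Python, from rig import sensors, eyes, ticket, robot gives the robot as it stands.
- The arm moves only by the tool drive_tool, never from a script. Its argument "deltas" is a list that holds one entry, the list of rows, each a list of 6 numbers: the shift along the tool's x, y, z in mm, then the turn, a rotation vector about the tool's x, y, z in rad. A call has 1 to 8 rows; each row shifts and turns the commanded pose from where the row before left it, along the tool's axes as they then stand; what a row does not reach is not made up. A row lasts 1/12 s, in which the tool goes at most 41.7 mm and 7.16 degrees, less where a joint would pass 70% of its speed; a pose out of reach is approached as far as the arm can. A call is refused whole if a number of a shift passes 41.7 or a number of a turn 0.125, either way. A call with a gripper value outside its range is refused whole. "gripper" is the opening in per cent of the stroke, from 0 (shut) to 100 (fully open), set as the call begins (left out, the last holds). The fingers move at their own pace and stop on an object; "squeeze" is the grip in N (left out, the last holds). Time passes only in rows, so rows that do not move let the fingers close. It gives the time, the measured TCP pose, the force, the opening and the grip force at its end, in the units of the state.
- sensors.get_obs(): the state, without advancing time (a new reading comes with each control period).
- eyes.camera(name): name is "scene" or "top" or "wrist"; returns a dict with "img" (384x512x3 uint8, red, green, blue), "fov_y" (degrees; the focal length in pixels is half the picture's height over the tangent of half this angle, whatever the lens; pixels are square), "cx", "cy" (the principal point, pixels), "D" ([k1, k2, p1, p2, k3] as OpenCV has them; the pictures are not rectified), "xyz" and "attitude" of the camera in the world; the wrist camera has in their place "hand_eye" (4x4, takes a point from camera to tool coordinates, whose origin is the TCP and whose axes are the flange's). Camera axes: x right, y up, looking along -z (the intrinsics and any distortion apply to the point x, -y, -z); pixel columns grow to the right and rows downward; lengths in m; the calibration is good to about 2 mm. A picture is of the moment at which its call begins: read the wrist's pose just before it. There is no depth.
- ticket.hand_in(): hands the job in; it is judged then, once.
The state is a dict: "time": time; "q": joint angles; "joint_velocities": joint speeds; "joint_torque": joint torques, N m; "position": TCP position; "tool_rot": TCP orientation; "ft_force": force on the tool from outside, world axes, zero at the start; "moment": the same for the moment, N m; "grip_width": finger opening in m; "grip_force": force on a finger pad.
Only numpy, scipy, OpenCV 4.12 (cv2) and the standard library are available. Lean on these libraries where they do the work, as an engineer would, in place of code of your own. Each camera call takes 0.05 s, during which the arm holds its last target. There are 200 camera calls.

TASK

The steel tube on the bench has just been sawn and its sharp mouth would cut the rubber stoppers: stand it upright in the V of the bench clamp, swing the cam lever round until the jaw grips the tube firmly, then take the deburring tool from its wooden block and run the cone blade slowly round the inner edge of the tube's upper mouth with light, unbroken pressure, one full lap clockwise as seen from above in about ten seconds, starting and finishing on the side of the fixed V jaw. Stand the tool back in its block, open the clamp, and put the tube and every rubber stopper from the bench into the open drawer, then push the drawer fully shut. Do not knock over the beaker or the sample cup.

Things in the scene. Friction and masses are not known exactly. Their poses are not given: they have to be found in the camera images.
- tube_mid (a point): centre (half-way up) of the loose steel tube, an upright ring: outer diameter 42 mm, bore 30 mm through, 45 mm tall, 0.22 kg, both ends alike; z along its axis. It starts standing on the bench and may be gripped across its outside
- tube: the same tube; origin at the centre of its lower end
- clamp_jaw: the sliding jaw, with a like V facing the fixed one, 50 mm wide, driven by the cam lever along the clamp's +y towards the V jaw, 14 mm of travel. With the lever open, a tube set down 6.5 mm from clamp_seat in -y has about 5 mm of free room all round; closing pushes it into the middle
- clamp_seat (a point): point on the bench clamp's fixed base plate (dark steel, 90 x 170 mm, 8 mm thick) where the centre of the tube's lower end stands when clamped; the mouth is then 53 mm above the bench. Axes are the clamp's: fixed V jaw (90 degrees) on the +y side, sliding jaw on the -y side, both 30 mm above the bench. The cam lever's upright pivot axis lies 66 mm from this point in -y
- lever_knob (a point): on the axis of the upright round black knob at the end of the cam lever, 15 mm in diameter, from 28 to 64 mm above the bench; this point is 52 mm above the bench and 88 mm from the pivot axis. The knob can be gripped from above and led round the pivot
- clamp_lever (a joint): angle of the cam lever, rad: near 0 open (lever towards the clamp's -x), growing anticlockwise seen from above to 1.5 at most (lever towards -y). It comes to a hard stop at about 1.4 when the jaw grips a tube in the V; stiff (0.32 N m to move), stays where it is left
- deburrer: the loose deburring tool, upright, 0.13 kg: origin on its axis at the underside of a steel collar (38 mm diameter, 6 mm thick) with which it rests on the wooden block. Above: black square handle 22 x 22 mm, flats square to the tool's x and y, from 6 to 72 mm over the origin. Below: a 17 mm nose, 18 mm long, and the sprung spindle with the cone blade
- deburrer_grip (a point): centre of the tool's handle, 39 mm above the collar's underside and 79 mm above the tip of the unpressed blade
- blade_tip (a point): lowest point of the cone blade, on the tool's axis, 40 mm below the collar's underside when unpressed. The cone is 4 mm in diameter at this tip and widens at 45 degrees to 21 mm at 8.5 mm above it, so with the tool's axis 10 mm from the tube's axis it rests on the bore edge with the tip 3 mm below the mouth
- deburrer_blade (a joint): how far the blade is pushed up into the tool against its spring, m: 0 unpressed, 0.008 at its end; it takes 1.25 N to start and 0.32 N more per mm
- tool_block: the fixed wooden block for the tool, 56 x 56 x 56 mm; origin at the centre of its underside; in its top an upright hole 28 mm in diameter and 50 mm deep, in which the tool hangs by its collar
- rim_0 (a point): point at the height of a clamped tube's mouth, 10 mm from its axis, on the side of the fixed V jaw (the clamp's +y): the lap starts and ends here
- rim_1 (a point): the same, 60 degrees further clockwise as seen from above
- rim_2 (a point): the same, 120 degrees clockwise from rim_0
- rim_3 (a point): the same, 180 degrees from rim_0
- rim_4 (a point): the same, 240 degrees clockwise from rim_0
- rim_5 (a point): the same, 300 degrees clockwise from rim_0
- unit_drawer0 (a joint): how far the drawer is open, m: 0 shut, about 0.15 at the start; it slides out towards the unit's -x with 1 N of friction
- drawer_floor (a point): point on the drawer's floor, 22 mm above the bench, mid of the uncovered part, moving with the drawer; x into the unit, y left. Inside, the drawer spans -72 (front) to 123 mm in x, 116 mm either way in y; side walls 46 mm, front 54 mm above this floor. Bar handle 11 mm thick, 120 mm long along y, at x -128 mm, 30 mm above this point. The fixed unit around is 240 x 280 mm, 90 mm high
- stopper_0_mid (a point): centre (half-way up) of a loose red rubber stopper, 33 mm across its wider top, slightly tapered, 27 mm tall, 0.03 kg, standing on the bench; one to three stoppers are there
- stopper_1_mid (a point): centre of the second stopper, alike; may be absent
- stopper_2_mid (a point): centre of the third stopper, alike; may be absent
- beaker: bystander: 100 ml beaker, 55 mm across, 70 mm tall, origin under its centre; leave it standing
- cup: bystander: clear sample cup, 55 mm across, 55 mm tall, origin under its centre; leave it standing

How it is judged:
By the outcome, as a careful person would: the job done as asked, in the order asked, and still so for the second after the job is handed in, with the robot touching nothing.
Of stopper_0, stopper_1, stopper_2 only 1 to 3 are there at a start; the rules pass over those that are not, and their reading is None.
At some moment in a run one of stopper_0, stopper_1, stopper_2 may be knocked a few centimetres aside while the robot is not near it.
It also fails if it takes over 210 s, if anything falls off the work surface, if the arm or the gripper's body presses on something with over 40 N, if the wrist force passes 120 N, or if a joint passes its speed limit or range.

## Working session

There is one attempt and no reset: what is moved stays moved. The work goes in short steps, Python scripts to look and compute and a tool call to move; the robot and the scene stay as the last step left them, time stands still between calls to the robot, and variables do not carry over. Pictures are saved under pics/ and viewed, at most 14 in all, crops included, and the job is handed in when it is done.

Besides the shell and the picture viewer there is one more tool, called after "Call:" as a command line: name --argument value ..., lists and objects as JSON in quotes. drive_tool: Moves the arm, as the interface text tells. Its arguments: {"type":"object","properties":{"deltas":{"type":"array"},"gripper":{"type":"number"},"squeeze":{"type":"number"}},"required":["deltas"]}

```bash
ls; mkdir -p pics; cat > h.py <<'E'
import numpy as np, cv2
from rig import sensors, eyes, ticket, robot
from scipy.spatial.transform import Rotation as R
def snap(name,fn=None):
    o=sensors.get_obs(); c=eyes.camera(name)
    if fn: cv2.imwrite('pics/'+fn,c['img'][:,:,::-1])
    h,w=c['img'].shape[:2]; f=h/2/np.tan(np.radians(c['fov_y'])/2)
    c['K']=np.array([[f,0,c['cx']],[0,f,c['cy']],[0,0,1.]])
    if 'hand_eye' in c:
        T=np.eye(4);T[:3,:3]=R.from_quat(o['tool_rot']).as_matrix();T[:3,3]=o['position'];T=T@np.array(c['hand_eye'])
    else:
        T=np.eye(4);a=np.array(c['attitude'],float);T[:3,:3]=a if a.shape==(3,3) else R.from_quat(a).as_matrix();T[:3,3]=c['xyz']
    c['T']=T; return c
def ray(c,px):
    p=cv2.undistortPoints(np.array(px,float).reshape(-1,1,2),c['K'],np.array(c['D'],float)).reshape(-1,2)
    d=np.c_[p[:,0],-p[:,1],-np.ones(len(p))]@c['T'][:3,:3].T
    return c['T'][:3,3],d
def plane(c,px,z):
    o,d=ray(c,px); return o+d*((z-o[2])/d[:,2])[:,None]
def proj(c,P):
    P=np.atleast_2d(P); q=(P-c['T'][:3,3])@c['T'][:3,:3]
    q=q*[1,-1,-1]
    return cv2.projectPoints(q,np.zeros(3),np.zeros(3),c['K'],np.array(c['D'],float))[0].reshape(-1,2)
E
python3 - <<'E'
from h import *
o=sensors.get_obs(); print(o, robot.tip_reach)
for n in ('scene','top','wrist'):
    c=snap(n,n+'0.png'); print(n,c['fov_y'],c['cx'],c['cy'],c['D'],c['T'].round(3).tolist())
E
```

```text
pics
{'time': 0.0, 'q': array([-1.39648865e+00,  5.28484715e-01,  1.43394872e+00, -4.82062682e-05,
        1.18140382e+00, -1.78488131e-01]), 'joint_velocities': array([-0.0020827 , -0.00100384,  0.00195796, -0.0009502 , -0.00052033,
       -0.00033425]), 'joint_torque': array([-6.63067094e-04, -4.40045571e+01, -1.76588702e+01,  6.31577242e-02,
        5.80914749e-02, -1.49076363e-04]), 'position': array([ 0.21584805, -0.58578134,  0.24354544]), 'tool_rot': array([ 9.84479960e-01,  1.75493440e-01, -1.99425738e-05, -1.12234485e-03]), 'ft_force': array([-0.23426077, -0.21102863, -1.05682854]), 'moment': array([-0.00067661,  0.00262237, -0.01354116]), 'grip_force': 0.0, 'grip_width': 0.08727319096531454} 0.022
scene 47.18773807707505 257.54896187494705 190.61836723009978 [0.00460053 0.         0.         0.         0.        ] [[-0.804, 0.233, -0.547, -0.108], [-0.595, -0.333, 0.732, 0.827], [-0.012, 0.914, 0.406, 0.547], [0.0, 0.0, 0.0, 1.0]]
top 51.91976505246287 255.44802007782923 192.40191709486987 [-0.13806554  0.          0.          0.          0.        ] [[-0.026, 0.983, -0.183, 0.312], [-1.0, -0.028, -0.006, -0.009], [-0.011, 0.183, 0.983, 1.366], [0.0, 0.0, 0.0, 1.0]]
wrist 66.62228947299278 256.03298171902907 190.9080719917248 [-0.06792413  0.          0.          0.          0.        ] [[0.345, 0.91, 0.232, 0.28], [-0.939, 0.335, 0.083, -0.562], [-0.002, -0.246, 0.969, 0.383], [0.0, 0.0, 0.0, 1.0]]
```

View pics/top0.png

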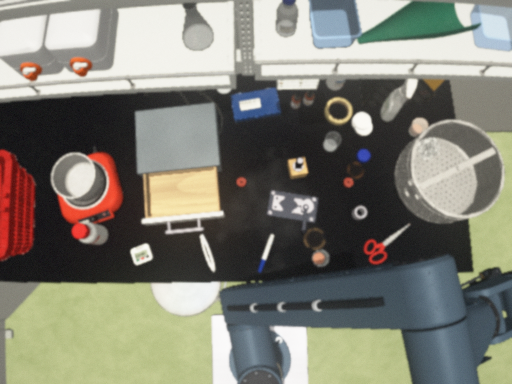

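View pics/scene0.png

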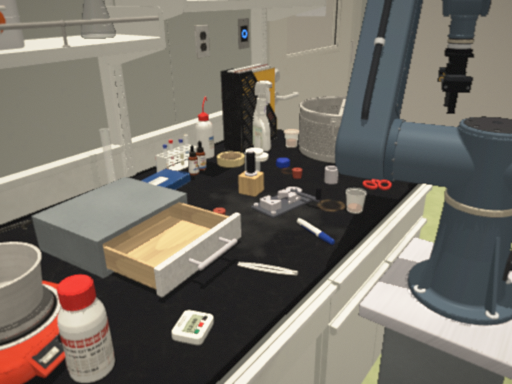

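```bash
python3 - <<'E'
from h import *
i=cv2.imread('pics/top0.png'); cv2.imwrite('pics/c1.png',cv2.resize(i[110:260,225:425],None,fx=4,fy=4,interpolation=3))
c=snap('top')
for n,p,z in [('clampseat',(293,206),.03),('block',(297,168),.056),('tool top',(292,158),.128),('tube',(360,212),.04),('st',(241,182),.02),('st',(349,182),.02),('pinkcup',(320,257),.05),('glass',(332,140),.05),('knob',(304,225),.06),('handleL',(167,232),.05),('handleR',(203,228),.05)]:
    print(n,plane(c,[p],z).round(3)[0])
E
```

```text
clampseat [ 0.51  -0.128  0.03 ]
block [ 0.637 -0.145  0.056]
tool top [ 0.653 -0.123  0.128]
tube [ 0.481 -0.356  0.04 ]
st [0.601 0.049 0.02 ]
st [ 0.591 -0.33   0.02 ]
pinkcup [ 0.334 -0.209  0.05 ]
glass [ 0.736 -0.273  0.05 ]
knob [ 0.441 -0.159  0.06 ]
handleL [0.43  0.301 0.05 ]
handleR [0.441 0.178 0.05 ]
```

View pics/c1.png

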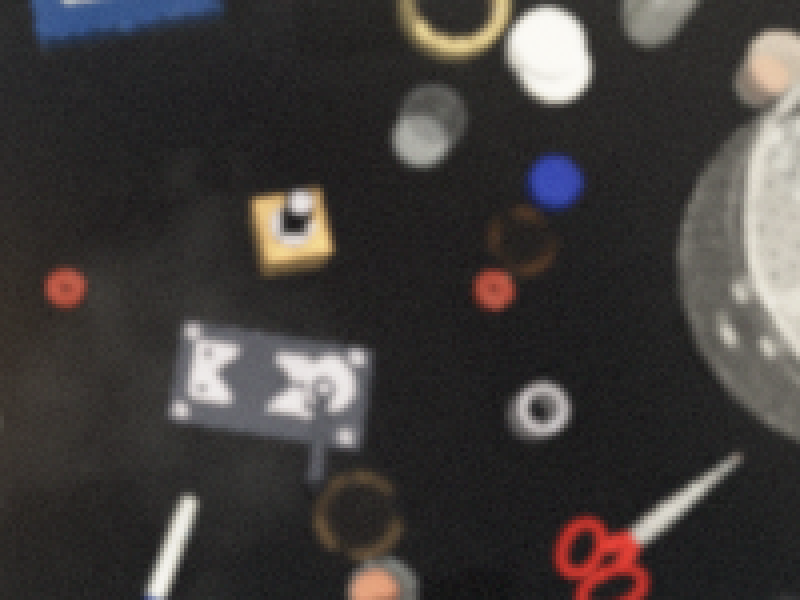

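Call:
drive_tool --deltas '[[[30, -18, -4, 0, 0, 0], [30, -18, -4, 0, 0, 0], [30, -18, -4, 0, 0, 0], [30, -18, -4, 0, 0, 0], [30, -18, -4, 0, 0, 0], [30, -18, -4, 0, 0, 0], [30, -18, -4, 0, 0, 0]]]' --gripper 100

```text
time: 0.78
position: [0.3702, -0.3941, 0.2727]
tool_rot: [0.985, 0.175, -0.0, -0.0]
ft_force: [0.6, -1.2, 0.2]
grip_width: 0.0872
grip_force: 0.0
```

Call:
drive_tool --deltas '[[[30, -18, -4, 0, 0, 0], [30, -18, -4, 0, 0, 0], [30, -18, -4, 0, 0, 0], [30, -18, -4, 0, 0, 0], [30, -18, -4, 0, 0, 0], [30, -18, -4, 0, 0, 0], [30, -18, -4, 0, 0, 0]]]'

```text
time: 1.37
position: [0.5237, -0.2033, 0.3007]
tool_rot: [0.984, 0.176, -0.0, -0.0]
ft_force: [0.4, -0.1, 1.2]
grip_width: 0.0873
grip_force: 0.0
```

Call:
drive_tool --deltas '[[[0, 0, 0, 0, 0, 0.125], [0, 0, 0, 0, 0, 0.125], [0, 0, 0, 0, 0, 0.125], [0, 0, 0, 0, 0, 0.125], [0, 0, 0, 0, 0, 0], [0, 0, 0, 0, 0, 0]]]'

```text
time: 1.87
position: [0.5229, -0.2047, 0.3004]
tool_rot: [0.997, -0.072, -0.0, -0.0]
ft_force: [-0.7, -1.0, 0.0]
grip_width: 0.0871
grip_force: 0.0
```

```bash
python3 - <<'E'
from h import *
o=sensors.get_obs(); print(o['position'],R.from_quat(o['tool_rot']).as_matrix().round(4).tolist(),o['time'])
c=snap('wrist','w1.png'); print(c['T'].round(3).tolist(),c['hand_eye'])
i=cv2.imread('pics/w1.png'); cv2.imwrite('pics/w1b.png',cv2.resize(i,(800,600),interpolation=2))
E
```

```text
[ 0.52290569 -0.20473762  0.30038221] [[0.9897, -0.1434, -0.0004], [-0.1434, -0.9897, 0.0003], [-0.0004, -0.0002, -1.0]] 1.8667
[[-0.144, 0.959, 0.244, 0.59], [-0.99, -0.14, -0.036, -0.214], [-0.0, -0.247, 0.969, 0.44], [0.0, 0.0, 0.0, 1.0]] [[-7.24299182e-04  9.69117767e-01  2.46597301e-01  6.80170327e-02]
 [ 9.99999733e-01  6.78530318e-04  2.70575554e-04 -9.93205169e-04]
 [ 9.48958311e-05  2.46597431e-01 -9.69118000e-01 -1.39205709e-01]
 [ 0.00000000e+00  0.00000000e+00  0.00000000e+00  1.00000000e+00]]
```

View pics/w1b.png

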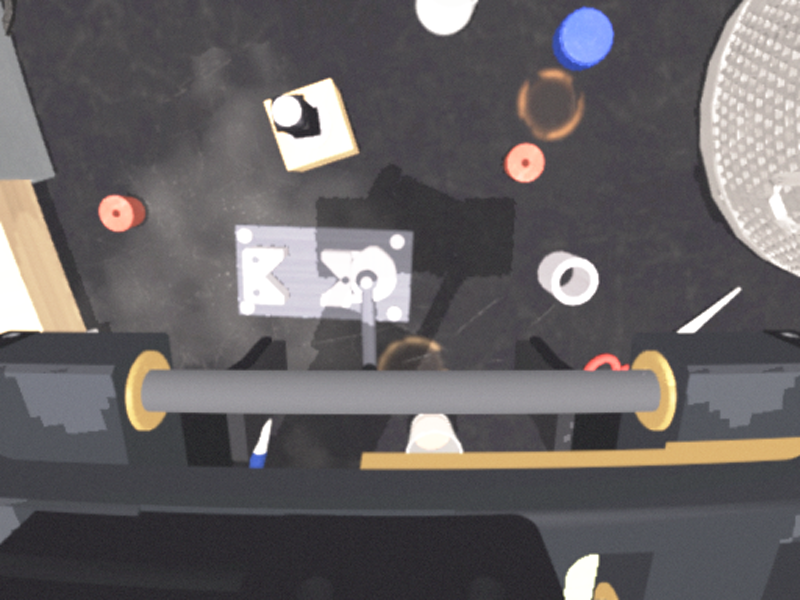

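```bash
python3 - <<'E'
from h import *
# re-derive pose: arm has not moved
c=snap('wrist'); s=1.5625
def P(n,l,z): 
    r=plane(c,np.array(l)/s,z); print(n,r[:,:2].round(4).tolist()); return r
a=P('plate corners',[(236,226),(413,232),(411,321),(238,317)],.008); print(a.mean(0))
for i,j in((0,1),(3,2)): d=a[i]-a[j]; print(np.linalg.norm(d),np.degrees(np.arctan2(-d[0],d[1])))
P('vjaw apex/ jaw apex',[(266,276),(347,279),(366,284)],.03)
P('tube',[(575,281)],.045);P('tubebase',[(563,270)],.0)
P('st',[(117,213),(525,162)],.027)
b=P('block',[(264,102),(331,79),(358,152),(289,171)],.056); print(b.mean(0)); d=b[1]-b[0]; print(np.linalg.norm(d),np.degrees(np.arctan2(d[0],-d[1])))
P('tooltop',[(287,109)],.128)
P('cup',[(437,435)],.055);P('beaker',[(445,5)],.07)
P('pivot',[(366,282)],.04)
P('unit corner',[(52,177)],.09)
E
```

```text
plate corners [[0.574, -0.054], [0.5436, -0.219], [0.4571, -0.205], [0.4859, -0.0353]]
[ 0.51514038 -0.12836035  0.008     ]
0.16778089806445518 -10.434927623681533
0.17209675350047943 -9.619602420149029
vjaw apex/ jaw apex [[0.5259, -0.0795], [0.5122, -0.153], [0.5051, -0.1695]]
tube [[0.4841, -0.3558]]
tubebase [[0.4849, -0.3607]]
st [[0.6037, 0.0468], [0.5925, -0.3245]]
block [[0.6688, -0.1156], [0.6773, -0.1715], [0.6192, -0.1834], [0.613, -0.1252]]
[ 0.64456315 -0.14892746  0.056     ]
0.056486097010682065 8.725158515943967
tooltop [[0.6474, -0.148]]
cup [[0.356, -0.2147]]
beaker [[0.7132, -0.265]]
pivot [[0.509, -0.1708]]
unit corner [[0.6374, 0.0525]]
```

Call:
drive_tool --deltas '[[[-3.4, 31, 26, 0, 0, 0], [-3.4, 31, 26, 0, 0, 0], [-3.4, 31, 26, 0, 0, 0], [-3.4, 31, 26, 0, 0, 0], [-3.4, 31, 26, 0, 0, 0]]]'

```text
time: 2.38
position: [0.483, -0.3571, 0.1696]
tool_rot: [0.997, -0.072, 0.0, 0.0]
ft_force: [0.5, 1.1, -0.5]
grip_width: 0.0871
grip_force: 0.0
```

Call:
drive_tool --deltas '[[[0, 0, 0, 0, 0, -0.12], [0, 0, 0, 0, 0, -0.12], [0, 0, 0, 0, 0, -0.12], [0, 0, 0, 0, 0, -0.12], [0, 0, 0, 0, 0, -0.12], [0, 0, 0, 0, 0, -0.12], [0, 0, 0, 0, 0, -0.12], [0, 0, 0, 0, 0, -0.12]]]'

```text
time: 3.05
position: [0.4834, -0.3559, 0.1705]
tool_rot: [0.917, 0.399, 0.0, -0.0]
ft_force: [-0.4, -0.9, 0.6]
grip_width: 0.087
grip_force: 0.0
```

Call:
drive_tool --deltas '[[[0, 0, 0, 0, 0, -0.12], [0, 0, 0, 0, 0, -0.12], [0, 0, 0, 0, 0, -0.12], [0, 0, 0, 0, 0, -0.12], [0, 0, 0, 0, 0, -0.1], [0, 0, 0, 0, 0, 0], [0, 0, 0, 0, 0, 0]]]'

```text
time: 3.63
position: [0.4834, -0.3559, 0.1705]
tool_rot: [0.768, 0.641, 0.0, 0.0]
ft_force: [0.2, -0.6, 0.2]
grip_width: 0.087
grip_force: 0.0
```

```bash
cat >> h.py <<'E'
def rel(target,o=None):
    "tool-axes shift in mm from present measured pose to world target"
    o=o or sensors.get_obs(); return (R.from_quat(o['tool_rot']).inv().apply(np.array(target)-o['position'])*1000).round(1)
def st():
    o=sensors.get_obs(); m=R.from_quat(o['tool_rot']).as_matrix()
    print('t',round(o['time'],2),'p',o['position'].round(4),'psi',np.degrees(np.arctan2(m[1,0],m[0,0])).round(2),'tilt',m[:,2].round(4),'f',o['ft_force'].round(2),'gw',round(o['grip_width'],4),'gf',round(o['grip_force'],1)); return o
E
python3 - <<'E'
from h import *
o=st(); c=snap('wrist','w2.png'); 
i=cv2.imread('pics/w2.png'); cv2.imwrite('pics/w2b.png',cv2.resize(i,(800,600),interpolation=2))
print(proj(c,[[.484,-.356,.045],[.484,-.356,0]]))
E
```

```text
t 3.63 p [ 0.4834 -0.3559  0.1705] psi 79.7 tilt [ 1.e-04 -0.e+00 -1.e+00] f [ 0.21 -0.6   0.22] gw 0.087 gf 0.0
[[255.68633951 191.69759095]
 [255.73307081 181.36671382]]
```

View pics/w2b.png

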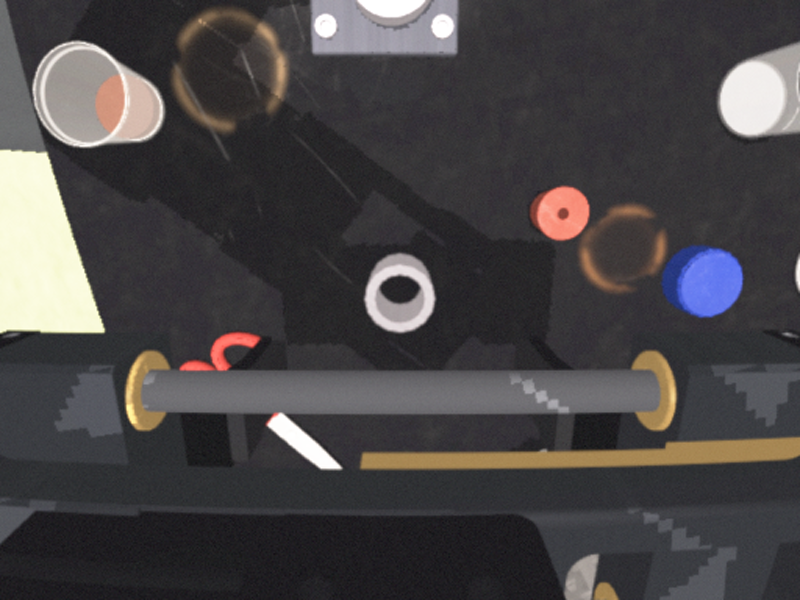

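Call:
drive_tool --deltas '[[[0, 0, 35, 0, 0, 0], [0, 0, 35, 0, 0, 0], [0, 0, 30, 0, 0, 0], [0, 0, 20, 0, 0, 0], [0, 0, 0, 0, 0, 0], [0, 0, 0, 0, 0, 0]]]'

```text
time: 4.18
position: [0.483, -0.3553, 0.0496]
tool_rot: [0.767, 0.641, -0.0, -0.001]
ft_force: [0.4, 0.4, 0.9]
grip_width: 0.0868
grip_force: 0.0
```

Call:
drive_tool --deltas '[[[0, 0, 0, 0, 0, 0], [0, 0, 0, 0, 0, 0], [0, 0, 0, 0, 0, 0], [0, 0, 0, 0, 0, 0], [0, 0, 0, 0, 0, 0], [0, 0, 0, 0, 0, 0], [0, 0, 0, 0, 0, 0], [0, 0, 0, 0, 0, 0]]]' --gripper 0 --squeeze 25

```text
time: 4.85
position: [0.4834, -0.3556, 0.0507]
tool_rot: [0.767, 0.641, -0.0, -0.0]
ft_force: [1.2, 0.1, 2.8]
grip_width: 0.0416
grip_force: 16.4
```

Call:
drive_tool --deltas '[[[0, 0, -30, 0, 0, 0], [0, 0, -40, 0, 0, 0], [0, 0, -20, 0, 0, 0], [0, 0, 0, 0, 0, 0], [0, 0, 0, 0, 0, 0]]]'

```text
time: 5.27
position: [0.4837, -0.3559, 0.1412]
tool_rot: [0.767, 0.641, 0.0, 0.001]
ft_force: [0.3, -0.3, -2.4]
grip_width: 0.0418
grip_force: 25.0
```

Call:
drive_tool --deltas '[[[37, 0, -7.5, 0, 0, 0], [37, 0, -7.5, 0, 0, 0], [37, 0, -7.5, 0, 0, 0], [37, 0, -7.5, 0, 0, 0], [0, 0, 0, 0, 0, 0], [0, 0, 0, 0, 0, 0]]]'

```text
time: 5.77
position: [0.5086, -0.207, 0.1687]
tool_rot: [0.766, 0.643, -0.001, -0.002]
ft_force: [-0.4, -0.9, -2.4]
grip_width: 0.0411
grip_force: 25.0
```

```bash
python3 - <<'E'
from h import *
o=st(); c=snap('wrist','w3.png'); 
i=cv2.imread('pics/w3.png'); cv2.imwrite('pics/w3b.png',cv2.resize(i,(800,600),interpolation=2))
E
```

```text
t 5.77 p [ 0.5086 -0.207   0.1687] psi 80.03 tilt [-0.004   0.0025 -1.    ] f [-0.43 -0.93 -2.44] gw 0.0411 gf 25.0
```

View pics/w3b.png

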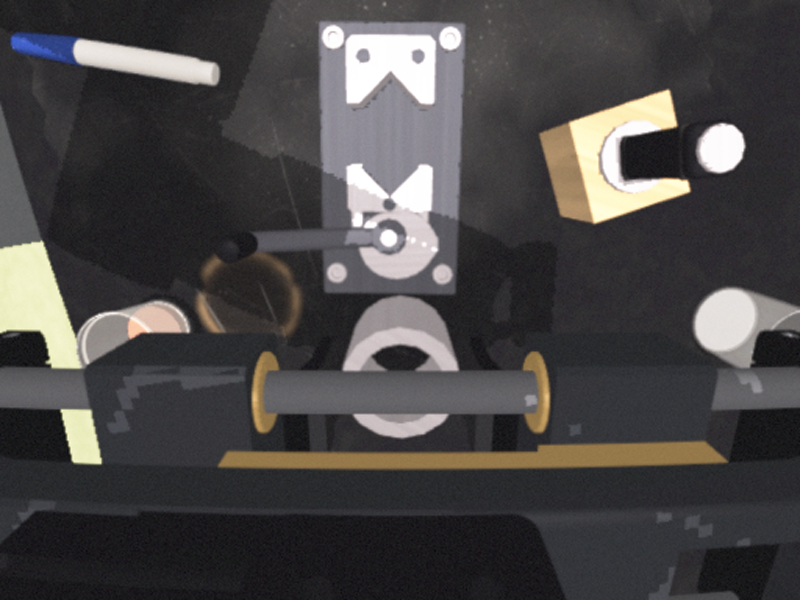

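```bash
python3 - <<'E'
from h import *
o=st(); c=snap('wrist'); s=1.5625
def P(n,l,z): 
    r=plane(c,np.array(l)/s,z); print(n,r[:,:2].round(4).tolist()); return r
a=P('plate',[(320,22),(465,24),(456,293),(325,293)],.008); m=a.mean(0); print(m)
for i,j in((0,3),(1,2)): d=a[i]-a[j]; print(np.linalg.norm(d),np.degrees(np.arctan2(-d[0],d[1])))
b=P('bolts',[(333,37),(451,37),(443,273),(337,273)],.008)
v=P('V apex, tipL,tipR',[(393,73),(348,103),(437,103)],.03)
j=P('J tips',[(347,165),(432,165)],.03)
k=P('knobtop',[(233,247)],.064); pv=P('pivot',[(388,238)],.04)
P('pivot',[(388,238)],.05)
th=np.radians(-10.); ex=np.array([np.cos(th),np.sin(th)]); ey=np.array([-np.sin(th),np.cos(th)])
for n,q in [('V',v),('J',j),('bolts',b),('plate',a),('knob',k),('piv',pv)]: print(n,[((p[:2]-m[:2])@ex*1000).round(1) for p in q],[((p[:2]-m[:2])@ey*1000).round(1) for p in q])
tt=P('tool top',[(720,147)],.128); bb=P('block top',[(541,133),(668,90),(690,190),(596,223)],.056)
print(bb.mean(0)); print(P('block',[(541,133),(669,90),(690,190),(568,180)],.056).mean(0))
P('collar',[(634,157)],.062)
E
```

```text
t 5.82 p [ 0.5089 -0.2088  0.1689] psi 79.93 tilt [-0.003   0.0014 -1.    ] f [-0.24 -0.29 -2.85] gw 0.0416 gf 25.0
plate [[0.4905, -0.0391], [0.5763, -0.0558], [0.5458, -0.2198], [0.4584, -0.2043]]
[ 0.51775958 -0.1297463   0.008     ]
0.16827270835754846 -10.99312122385075
0.16684342251730921 -10.556693145614723
bolts [[0.4965, -0.049], [0.5668, -0.0617], [0.5392, -0.2047], [0.4693, -0.1922]]
V apex, tipL,tipR [[0.5281, -0.0809], [0.4998, -0.0922], [0.5501, -0.1013]]
J tips [[0.4924, -0.1261], [0.5416, -0.135]]
knobtop [[0.4264, -0.1588]]
pivot [[0.5088, -0.1717]]
pivot [[0.5093, -0.1706]]
V [np.float64(1.7), np.float64(-24.2), np.float64(26.9)] [np.float64(50.0), np.float64(33.8), np.float64(33.7)]
J [np.float64(-25.6), np.float64(24.4)] [np.float64(-0.9), np.float64(-1.0)]
bolts [np.float64(-34.9), np.float64(36.5), np.float64(34.1), np.float64(-36.9)] [np.float64(75.9), np.float64(75.5), np.float64(-70.1), np.float64(-69.9)]
plate [np.float64(-42.6), np.float64(44.9), np.float64(43.2), np.float64(-45.5)] [np.float64(84.5), np.float64(83.0), np.float64(-83.8), np.float64(-83.7)]
knob [np.float64(-85.0)] [np.float64(-44.5)]
piv [np.float64(-1.5)] [np.float64(-42.8)]
tool top [[0.6474, -0.1488]]
block top [[0.5994, -0.1291], [0.6697, -0.1177], [0.6791, -0.172], [0.6246, -0.1815]]
[ 0.64320109 -0.1500974   0.056     ]
block [[0.5994, -0.1291], [0.6703, -0.1178], [0.6791, -0.172], [0.6112, -0.1558]]
[ 0.64000226 -0.1436807   0.056     ]
collar [[0.6454, -0.1493]]
```

```bash
python3 - <<'E'
from h import *
o=st(); c=snap('wrist'); s=1.5625
p=plane(c,np.array([(400,437),(343,370),(458,370)])/s,o['position'][2]-.0053); M=R.from_quat(o['tool_rot'])
print(M.inv().apply(p-o['position'])*1000, rel([.5208,-.1139,.17]))
E
```

```text
t 5.87 p [ 0.5091 -0.2099  0.169 ] psi 79.83 tilt [-0.0024  0.0011 -1.    ] f [ 0.44 -0.97 -3.14] gw 0.0413 gf 25.0
[[-19.70002919   0.86933375   5.28563547]
 [  6.05116382 -18.56598836   5.35071526]
 [  6.06519116  20.67170462   5.25148875]] [97.2 -5.7 -0.8]
```

Call:
drive_tool --deltas '[[[32, -2, 0, 0, 0, 0], [32, -2, 0, 0, 0, 0], [32, -1.7, 0, 0, 0, 0], [0, 0, 30, 0, 0, 0], [0, 0, 30, 0, 0, 0], [0, 0, 20, 0, 0, 0], [0, 0, 0, 0, 0, 0], [0, 0, 0, 0, 0, 0]]]'

```text
time: 6.58
position: [0.5202, -0.1154, 0.0892]
tool_rot: [0.768, 0.641, -0.001, -0.002]
ft_force: [-0.2, 0.2, -1.9]
grip_width: 0.0417
grip_force: 25.0
```

```bash
python3 - <<'E'
from h import *
o=st(); c=snap('wrist','w4.png'); print(rel([.5208,-.1139,.059]))
i=cv2.imread('pics/w4.png'); cv2.imwrite('pics/w4b.png',cv2.resize(i[:300],None,fx=1.5,fy=1.5,interpolation=2))
E
```

```text
t 6.58 p [ 0.5202 -0.1154  0.0892] psi 79.69 tilt [-0.0033  0.0014 -1.    ] f [-0.17  0.16 -1.86] gw 0.0417 gf 25.0
[ 1.7 -0.8 31.3]
```

View pics/w4b.png

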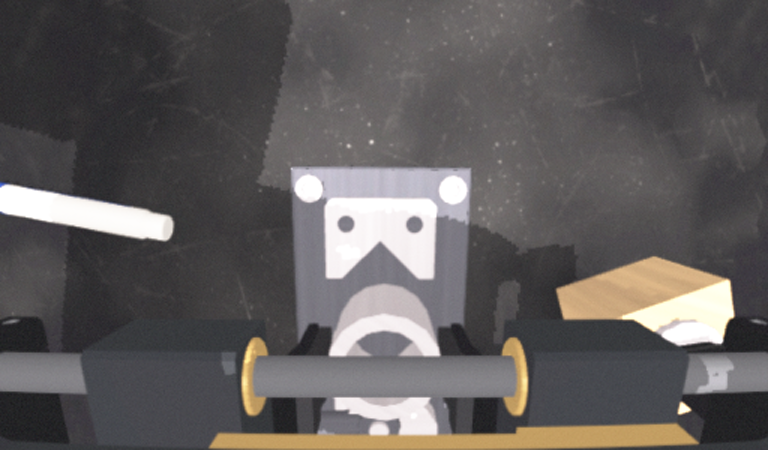

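```bash
python3 - <<'E'
from h import *
o=st(); c=snap('wrist')
for n,l in (('apex',(380,243)),('tipL',(326,278)),('tipR',(435,278)),('ol',(324,200)),('or',(437,200))): 
  p=plane(c,[np.array(l)/1.5],.03)[0]; print(n,p.round(4), rel(p))
p=plane(c,np.array([(329,365),(441,365)])/1.5,o['position'][2]-.005); print([rel(q) for q in p])
E
```

```text
t 6.63 p [ 0.5213 -0.1157  0.0903] psi 79.7 tilt [-3.e-04  1.e-04 -1.e+00] f [-0.19  0.26 -2.03] gw 0.0417 gf 25.0
apex [ 0.5271 -0.0784  0.03  ] [37.9 -1.7 61.1]
tipL [ 0.4992 -0.09    0.03  ] [ 21.4 -27.   61.1]
tipR [ 0.5494 -0.0992  0.03  ] [21.3 24.  61.2]
ol [ 0.5059 -0.0547  0.03  ] [ 57.4 -26.7  61.1]
or [ 0.5558 -0.0638  0.03  ] [57.3 24.  61.2]
[array([  2.4, -19.4,   5.8]), array([ 2.4, 20.6,  5.9])]
```

Call:
drive_tool --deltas '[[[0.5, -1.7, 0, 0, 0, 0], [0, 0, 15, 0, 0, 0], [0, 0, 10, 0, 0, 0], [0, 0, 4, 0, 0, 0], [0, 0, 2.5, 0, 0, 0], [0, 0, 0, 0, 0, 0], [0, 0, 0, 0, 0, 0]]]'

```text
time: 7.27
position: [0.5187, -0.1133, 0.0596]
tool_rot: [0.767, 0.641, -0.0, -0.001]
ft_force: [-2.3, 4.1, 1.1]
grip_width: 0.0418
grip_force: 24.9
```

```bash
python3 - <<'E'
from h import *
o=st()
E
```

```text
t 7.27 p [ 0.5187 -0.1133  0.0596] psi 79.8 tilt [-1.5e-03  8.0e-04 -1.0e+00] f [-2.3   4.11  1.08] gw 0.0418 gf 24.9
```

Call:
drive_tool --deltas '[[[0, 0, 0.5, 0, 0, 0], [0, 0, 0, 0, 0, 0], [0, 0, 0, 0, 0, 0], [0, 0, 0, 0, 0, 0], [0, 0, 0, 0, 0, 0]]]' --gripper 65

```text
time: 7.68
position: [0.5206, -0.1145, 0.0589]
tool_rot: [0.767, 0.641, 0.0, 0.001]
ft_force: [0.3, 0.8, 0.2]
grip_width: 0.0559
grip_force: 0.0
```

Call:
drive_tool --deltas '[[[0, 0, -10, 0, 0, 0], [0, 0, -20, 0, 0, 0], [0, 0, -40, 0, 0, 0], [0, 0, -40, 0, 0, 0], [-36, 0, 0, 0, 0, 0], [-36, 0, 0, 0, 0, 0], [0, 0, 0, 0, 0, 0], [0, 0, 0, 0, 0, 0]]]'

```text
time: 8.35
position: [0.507, -0.1866, 0.1697]
tool_rot: [0.768, 0.64, 0.0, 0.001]
ft_force: [0.1, 0.9, -0.1]
grip_width: 0.0564
grip_force: 0.0
```

```bash
python3 - <<'E'
from h import *
o=st(); c=snap('wrist','w5.png')
i=cv2.imread('pics/w5.png'); cv2.imwrite('pics/w5b.png',cv2.resize(i[:300],None,fx=1.5,fy=1.5,interpolation=2))
E
```

```text
t 8.35 p [ 0.507  -0.1866  0.1697] psi 79.61 tilt [ 0.0021 -0.0012 -1.    ] f [ 0.09  0.91 -0.1 ] gw 0.0564 gf 0.0
```

View pics/w5b.png

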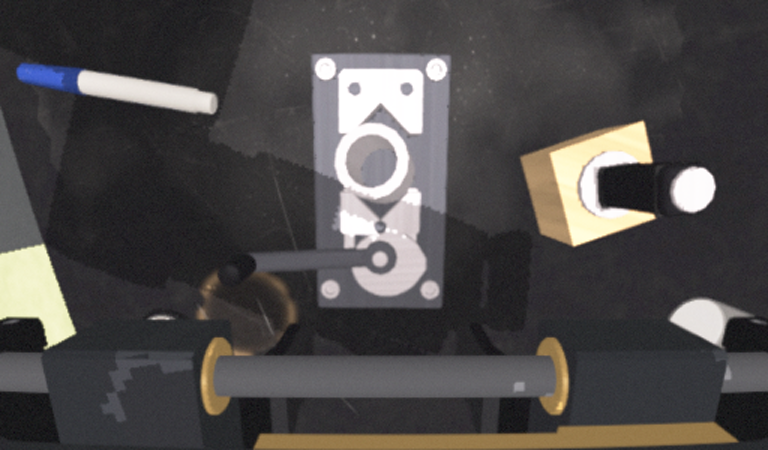

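```bash
python3 - <<'E'
from h import *
o=st(); c=snap('wrist','w5c.png')
p=plane(c,[np.array((372,160))/1.5],.053)[0]; print(p)
for z in (.053,.008):
  t=np.linspace(0,6.28,400); q=p+np.c_[np.cos(t)*.021,np.sin(t)*.021,0*t]; q[:,2]=z; u=proj(c,q)*1.5; print(z,u.min(0),u.max(0))
for l in ((380,105),(338,132),(423,132),(341,193),(420,190)): print(plane(c,[np.array(l)/1.5],.03)[0].round(4))
i=cv2.imread('pics/w5c.png'); cv2.imwrite('pics/w5d.png',cv2.resize(i[40:160,200:310],None,fx=5,fy=5,interpolation=2))
E
```

```text
t 8.4 p [ 0.5066 -0.1851  0.1691] psi 79.69 tilt [ 5.e-04  1.e-04 -1.e+00] f [-0.07  0.8  -0.14] gw 0.0564 gf 0.0
[ 0.51457436 -0.10875828  0.053     ]
0.053 [334.73264977 121.04547086] [409.29275048 197.75059745]
0.008 [342.12727799 129.34694927] [405.4562123  194.44024582]
[ 0.5248 -0.0772  0.03  ]
[ 0.4969 -0.0879  0.03  ]
[ 0.5476 -0.0972  0.03  ]
[ 0.4914 -0.124   0.03  ]
[ 0.5402 -0.1311  0.03  ]
```

View pics/w5d.png

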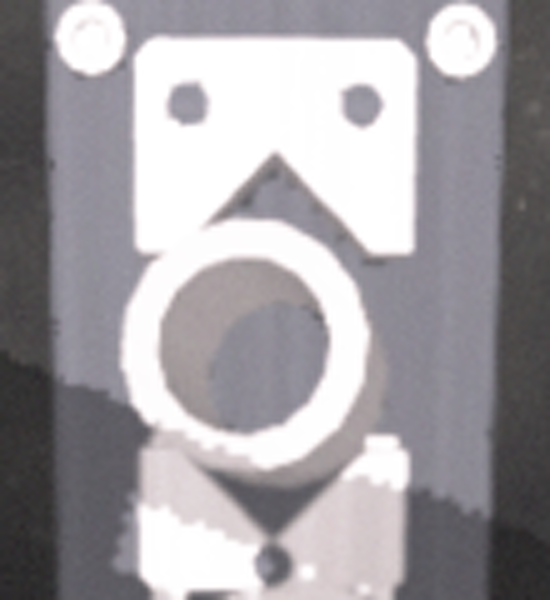

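```bash
python3 - <<'E'
from h import *
o=st(); print(rel([.5165,-.1095,.062]))
E
```

```text
t 8.45 p [ 0.5064 -0.1842  0.1687] psi 79.76 tilt [-3.e-04  7.e-04 -1.e+00] f [-0.08  0.56 -0.05] gw 0.0565 gf 0.0
[ 75.3  -3.3 106.8]
```

Call:
drive_tool --deltas '[[[38, -1.6, 0, 0, 0, 0], [37.3, -1.7, 0, 0, 0, 0], [0, 0, 40, 0, 0, 0], [0, 0, 40, 0, 0, 0], [0, 0, 18, 0, 0, 0], [0, 0, 9, 0, 0, 0], [0, 0, 0, 0, 0, 0]]]' --gripper 80

```text
time: 9.03
position: [0.5154, -0.1082, 0.0595]
tool_rot: [0.767, 0.642, -0.001, -0.002]
ft_force: [0.4, 0.2, 0.3]
grip_width: 0.0694
grip_force: 0.0
```

Call:
drive_tool --deltas '[[[0, 0, 0, 0, 0, 0], [0, 0, 0, 0, 0, 0], [0, 0, 0, 0, 0, 0], [0, 0, 0, 0, 0, 0], [0, 0, 0, 0, 0, 0], [0, 0, 0, 0, 0, 0]]]' --gripper 0 --squeeze 15

```text
time: 9.53
position: [0.5167, -0.1099, 0.0623]
tool_rot: [0.767, 0.641, 0.0, 0.0]
ft_force: [-2.2, 1.4, 3.3]
grip_width: 0.0424
grip_force: 14.9
```

Call:
drive_tool --deltas '[[[0, 0, -20, 0, 0, 0], [0, 0, -20, 0, 0, 0], [0, 0, 0, 0, 0, 0], [0, 0, 0, 0, 0, 0]]]'

```text
time: 9.87
position: [0.5175, -0.1103, 0.1022]
tool_rot: [0.767, 0.641, 0.001, 0.001]
ft_force: [-0.2, -0.1, -2.6]
grip_width: 0.0426
grip_force: 14.7
```

```bash
python3 - <<'E'
from h import *
o=st(); c=snap('wrist','w6.png')
i=cv2.imread('pics/w6.png'); cv2.imwrite('pics/w6b.png',cv2.resize(i[110:300,170:350],None,fx=3.1,fy=3.1,interpolation=2))
E
```

```text
t 9.87 p [ 0.5175 -0.1103  0.1022] psi 79.79 tilt [ 0.0026 -0.0012 -1.    ] f [-0.18 -0.12 -2.65] gw 0.0426 gf 14.7
```

View pics/w6b.png

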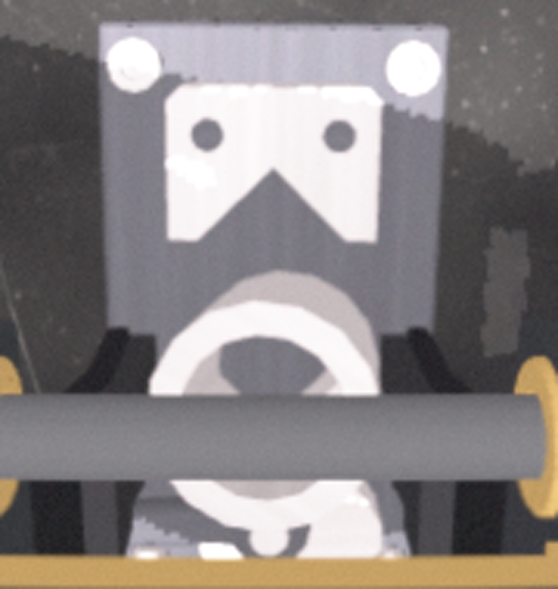

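Call:
drive_tool --deltas '[[[0, 0, -35, 0, 0, 0], [-37, 0, 0, 0, 0, 0], [-37, 0, 0, 0, 0, 0], [-37, 0, 0, 0, 0, 0], [-37, 0, 0, 0, 0, 0], [-37, 0, 0, 0, 0, 0], [-37, 0, 0, 0, 0, 0], [0, 0, 0, 0, 0, 0]]]'

```text
time: 10.58
position: [0.4771, -0.3365, 0.1355]
tool_rot: [0.769, 0.639, -0.001, 0.003]
ft_force: [0.6, -0.4, -2.5]
grip_width: 0.0423
grip_force: 14.8
```

Call:
drive_tool --deltas '[[[0, 0, 40, 0, 0, 0], [0, 0, 30, 0, 0, 0], [0, 0, 10, 0, 0, 0], [0, 0, 3, 0, 0, 0], [0, 0, 1, 0, 0, 0], [0, 0, 0, 0, 0, 0], [0, 0, 0, 0, 0, 0]]]'

```text
time: 11.17
position: [0.4782, -0.3284, 0.0534]
tool_rot: [0.767, 0.642, 0.0, 0.001]
ft_force: [-0.4, -0.4, -1.6]
grip_width: 0.0419
grip_force: 14.9
```

Call:
drive_tool --deltas '[[[0, 0, 0, 0, 0, 0], [0, 0, 0, 0, 0, 0], [0, 0, 0, 0, 0, 0], [0, 0, 0, 0, 0, 0], [0, 0, 0, 0, 0, 0], [0, 0, 0, 0, 0, 0]]]' --gripper 75

```text
time: 11.67
position: [0.4776, -0.3285, 0.0528]
tool_rot: [0.767, 0.641, 0.0, 0.0]
ft_force: [-0.3, -0.7, 0.1]
grip_width: 0.0639
grip_force: 0.0
```

```bash
python3 - <<'E'
from h import *
o=st()
E
```

```text
t 11.67 p [ 0.4776 -0.3285  0.0528] psi 79.8 tilt [ 3.e-04 -3.e-04 -1.e+00] f [-0.33 -0.75  0.11] gw 0.0639 gf 0.0
```

Call:
drive_tool --deltas '[[[0, 0, 2.3, 0, 0, 0], [0, 0, 0, 0, 0, 0], [0, 0, 0, 0, 0, 0], [0, 0, 0, 0, 0, 0], [0, 0, 0, 0, 0, 0], [0, 0, 0, 0, 0, 0], [0, 0, 0, 0, 0, 0], [0, 0, 0, 0, 0, 0]]]' --gripper 0 --squeeze 35

```text
time: 12.33
position: [0.4776, -0.3285, 0.0502]
tool_rot: [0.767, 0.641, 0.0, 0.0]
ft_force: [0.4, 0.0, -0.3]
grip_width: 0.0412
grip_force: 35.0
```

Call:
drive_tool --deltas '[[[0, 0, -20, 0, 0, 0], [0, 0, -30, 0, 0, 0], [0, 0, -30, 0, 0, 0], [0, 0, 0, 0, 0, 0], [36, 0.5, 0, 0, 0, 0], [36, 0.5, 0, 0, 0, 0], [36, 0.5, 0, 0, 0, 0], [36, 0.5, 0, 0, 0, 0]]]'

```text
time: 13.0
position: [0.504, -0.1854, 0.1294]
tool_rot: [0.768, 0.641, -0.0, -0.001]
ft_force: [1.2, 0.4, -3.2]
grip_width: 0.0417
grip_force: 35.0
```

Call:
drive_tool --deltas '[[[36, 0.5, 0, 0, 0, 0], [36, 0.5, 0, 0, 0, 0], [4, 0, 0, 0, 0, 0], [0, 0, 25, 0, 0, 0], [0, 0, 10, 0, 0, 0], [0, 0, 0, 0, 0, 0], [0, 0, 0, 0, 0, 0], [0, 0, 0, 0, 0, 0]]]'

```text
time: 13.67
position: [0.5194, -0.1132, 0.0953]
tool_rot: [0.768, 0.641, -0.0, -0.0]
ft_force: [0.0, 0.1, -3.1]
grip_width: 0.0414
grip_force: 35.0
```

```bash
python3 - <<'E'
from h import *
o=st(); c=snap('wrist','w7.png')
i=cv2.imread('pics/w7.png'); cv2.imwrite('pics/w7b.png',cv2.resize(i[110:300,170:350],None,fx=3.1,fy=3.1,interpolation=2))
E
```

```text
t 13.67 p [ 0.5194 -0.1132  0.0953] psi 79.73 tilt [-2.e-04  0.e+00 -1.e+00] f [ 0.03  0.08 -3.11] gw 0.0414 gf 35.0
```

View pics/w7b.png

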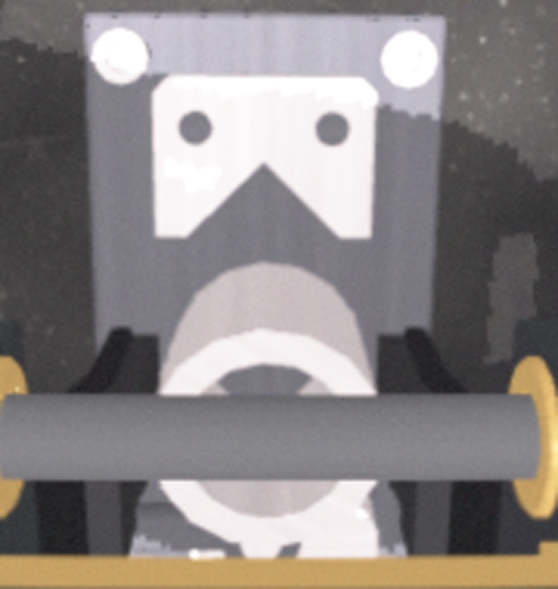

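```bash
python3 - <<'E'
from h import *
o=st(); c=snap('wrist')
f=lambda x,y:[(170+x/3.1,110+y/3.1)]
for n,l in (('apex',(264,165)),('tipL',(154,238)),('tipR',(372,238))): print(n,rel(plane(c,f(*l),.03)[0]))
for l in ((268,547),(160,390),(377,390),(268,330)): print(rel(plane(c,f(*l),o['position'][2]-.0052)[0]))
for l in ((268,262),): print('bottom far edge',rel(plane(c,f(*l),o['position'][2]-.0502)[0]))
E
```

```text
t 13.72 p [ 0.5197 -0.1133  0.0956] psi 79.73 tilt [ 7.e-04 -3.e-04 -1.e+00] f [ 0.72 -0.17 -1.52] gw 0.0412 gf 35.0
apex [36.1  0.2 65.8]
tipL [ 19.  -25.4  65.8]
tipR [19.  25.3 65.8]
[-24.    1.    5.4]
[  6.6 -17.5   5.4]
[ 6.6 19.8  5.4]
[17.5  1.1  5.4]
bottom far edge [17.3  1.1 50.4]
```

Call:
drive_tool --deltas '[[[4.2, -0.9, 0, 0, 0, 0], [0, 0, 0, 0, 0, 0], [0, 0, 12, 0, 0, 0], [0, 0, 10, 0, 0, 0], [0, 0, 8, 0, 0, 0], [0, 0, 4, 0, 0, 0], [0, 0, 0, 0, 0, 0], [0, 0, 0, 0, 0, 0]]]'

```text
time: 14.43
position: [0.5191, -0.1081, 0.0609]
tool_rot: [0.767, 0.641, -0.0, -0.0]
ft_force: [0.6, 0.3, -1.0]
grip_width: 0.0414
grip_force: 35.0
```

Call:
drive_tool --deltas '[[[0, 0, 2, 0, 0, 0], [0, 0, 1, 0, 0, 0], [0, 0, 0, 0, 0, 0], [0, 0, 0, 0, 0, 0]]]'

```text
time: 14.77
position: [0.5194, -0.1082, 0.0584]
tool_rot: [0.767, 0.641, 0.0, 0.0]
ft_force: [-0.5, 0.0, -1.9]
grip_width: 0.0416
grip_force: 35.0
```

Call:
drive_tool --deltas '[[[0, 0, 0.5, 0, 0, 0], [0, 0, 0, 0, 0, 0], [0, 0, 0, 0, 0, 0], [0, 0, 0, 0, 0, 0], [0, 0, 0, 0, 0, 0]]]' --gripper 65

```text
time: 15.18
position: [0.5195, -0.1082, 0.058]
tool_rot: [0.767, 0.641, 0.0, 0.0]
ft_force: [0.1, -1.2, 0.2]
grip_width: 0.0557
grip_force: 0.0
```

Call:
drive_tool --deltas '[[[0, 0, -10, 0, 0, 0], [0, 0, -20, 0, 0, 0], [0, 0, -40, 0, 0, 0], [0, 0, -40, 0, 0, 0], [-36, 0, 0, 0, 0, 0], [-36, 0, 0, 0, 0, 0], [0, 0, 0, 0, 0, 0], [0, 0, 0, 0, 0, 0]]]'

```text
time: 15.85
position: [0.5065, -0.1807, 0.1688]
tool_rot: [0.768, 0.64, 0.0, 0.001]
ft_force: [-0.3, 1.1, 0.6]
grip_width: 0.0561
grip_force: 0.0
```

```bash
python3 - <<'E'
from h import *
o=st(); c=snap('wrist','w8.png')
i=cv2.imread('pics/w8.png'); v=np.hstack([cv2.resize(i[40:210,190:330],None,fx=3,fy=3,interpolation=2),cv2.resize(i[110:210,100:220],None,fx=3,fy=3,interpolation=2).repeat(1,0)[:510] if 0 else cv2.copyMakeBorder(cv2.resize(i[130:230,90:200],None,fx=3,fy=3),0,210,0,0,0)])
cv2.imwrite('pics/w8b.png',v)
p=np.array([.5200,-.1069]);e=np.array([.178,.984])
print('exp ring top', proj(c,[[*(p-.0065*e),.053]]),'knob',proj(c,[[.4213,-.158,.064]]))
E
```

```text
t 15.85 p [ 0.5065 -0.1807  0.1688] psi 79.61 tilt [ 1.6e-03 -8.0e-04 -1.0e+00] f [-0.28  1.15  0.6 ] gw 0.0561 gf 0.0
exp ring top [[254.61198862 116.29953017]] knob [[153.46328104 189.89020983]]
```

View pics/w8b.png

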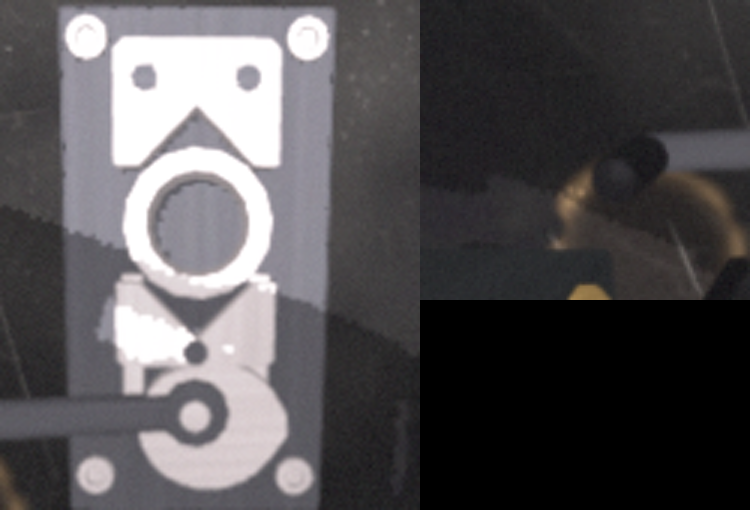

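Call:
drive_tool --deltas '[[[0, 0, 0, 0, 0, 0.121], [0, 0, 0, 0, 0, 0.121], [0, 0, 0, 0, 0, 0.121], [0, 0, 0, 0, 0, 0.121], [0, 0, 0, 0, 0, 0.121], [0, 0, 0, 0, 0, 0.121], [0, 0, 0, 0, 0, 0.121]]]' --gripper 55

```text
time: 16.48
position: [0.5061, -0.1771, 0.1675]
tool_rot: [0.964, 0.267, -0.001, -0.001]
ft_force: [-0.4, 0.0, 0.1]
grip_width: 0.0479
grip_force: 0.0
```

Call:
drive_tool --deltas '[[[0, 0, 0, 0, 0, 0.121], [0, 0, 0, 0, 0, 0.121], [0, 0, 0, 0, 0, 0.121], [0, 0, 0, 0, 0, 0.121], [0, 0, 0, 0, 0, 0.121], [0, 0, 0, 0, 0, 0.121]]]'

```text
time: 16.98
position: [0.5061, -0.1771, 0.1674]
tool_rot: [0.996, -0.092, -0.001, -0.001]
ft_force: [-0.6, 0.1, -0.2]
grip_width: 0.0479
grip_force: 0.0
```

Call:
drive_tool --deltas '[[[-29, -3, 0, 0, 0, 0], [-29, -3, 0, 0, 0, 0], [-29, -3, 0, 0, 0, 0], [0, 0, 0, 0, 0, 0], [0, 0, 0, 0, 0, 0], [0, 0, 0, 0, 0, 0]]]'

```text
time: 17.48
position: [0.4234, -0.1542, 0.168]
tool_rot: [0.996, -0.09, 0.001, 0.0]
ft_force: [0.1, -0.2, -0.1]
grip_width: 0.0479
grip_force: 0.0
```

```bash
python3 - <<'E'
from h import *
o=st(); print(rel([.422,-.158,.058])); c=snap('wrist','w9.png'); print(proj(c,[[.422,-.158,.064],[.422,-.158,.028]]))
E
```

```text
t 17.48 p [ 0.4234 -0.1542  0.168 ] psi -10.27 tilt [ 1.3e-03 -6.0e-04 -1.0e+00] f [ 0.11 -0.23 -0.14] gw 0.0479 gf 0.0
[ -0.9   4.  110. ]
[[261.8804254  198.69318535]
 [261.16231674 188.77871169]]
```

Call:
drive_tool --deltas '[[[-0.5, 4, 0, 0, 0, 0], [0, 0, 40, 0, 0, 0], [0, 0, 40, 0, 0, 0], [0, 0, 20, 0, 0, 0], [0, 0, 10, 0, 0, 0], [0, 0, 0, 0, 0, 0]]]'

```text
time: 18.03
position: [0.4211, -0.1583, 0.0553]
tool_rot: [0.996, -0.09, -0.002, -0.001]
ft_force: [-0.5, 0.3, -0.1]
grip_width: 0.0479
grip_force: 0.0
```

Call:
drive_tool --deltas '[[[0, 0, 0, 0, 0, 0], [0, 0, 0, 0, 0, 0], [0, 0, 0, 0, 0, 0], [0, 0, 0, 0, 0, 0], [0, 0, 0, 0, 0, 0], [0, 0, 0, 0, 0, 0], [0, 0, 0, 0, 0, 0]]]' --gripper 0 --squeeze 20

```text
time: 18.62
position: [0.4216, -0.1588, 0.0583]
tool_rot: [0.996, -0.09, 0.001, 0.001]
ft_force: [-1.4, -0.5, 4.0]
grip_width: 0.0141
grip_force: 20.0
```

```bash
python3 - <<'E'
from h import *
o=st()
E
```

```text
t 18.62 p [ 0.4216 -0.1588  0.0583] psi -10.3 tilt [ 0.001  -0.0011 -1.    ] f [-1.36 -0.45  3.97] gw 0.0141 gf 20.0
```

Call:
drive_tool --deltas '[[[0.16, 5.28, 0, 0, 0, -0.06], [0.16, 5.28, 0, 0, 0, -0.06], [0.16, 5.28, 0, 0, 0, -0.06], [0.16, 5.28, 0, 0, 0, -0.06], [0.16, 5.28, 0, 0, 0, -0.06], [0.16, 5.28, 0, 0, 0, -0.06], [0.16, 5.28, 0, 0, 0, -0.06], [0.16, 5.28, 0, 0, 0, -0.06]]]'

```text
time: 19.28
position: [0.4256, -0.2, 0.0583]
tool_rot: [0.989, 0.15, 0.002, 0.0]
ft_force: [6.5, 6.6, 2.4]
grip_width: 0.0142
grip_force: 20.0
```

Call:
drive_tool --deltas '[[[0.16, 5.28, 0, 0, 0, -0.06], [0.16, 5.28, 0, 0, 0, -0.06], [0.16, 5.28, 0, 0, 0, -0.06], [0.16, 5.28, 0, 0, 0, -0.06], [0.16, 5.28, 0, 0, 0, -0.06], [0.16, 5.28, 0, 0, 0, -0.06], [0.16, 5.28, 0, 0, 0, -0.06], [0.16, 5.28, 0, 0, 0, -0.06]]]'

```text
time: 19.95
position: [0.447, -0.2334, 0.0582]
tool_rot: [0.925, 0.38, 0.002, -0.001]
ft_force: [8.7, 13.1, 3.7]
grip_width: 0.0145
grip_force: 20.0
```

```bash
python3 - <<'E'
from h import *
o=st(); d=o['position'][:2]-[.5082,-.1719]; print(np.hypot(*d), (np.arctan2(d[1],d[0])-np.radians(169.73))%6.283)
E
```

```text
t 19.95 p [ 0.447  -0.2334  0.0582] psi 44.63 tilt [ 0.0026  0.0039 -1.    ] f [ 8.67 13.14  3.71] gw 0.0145 gf 20.0
0.08680138381437409 0.9666164677553111
```

Call:
drive_tool --deltas '[[[0.3, 4.4, 0, 0, 0, -0.05], [0.3, 4.4, 0, 0, 0, -0.05], [0.3, 4.4, 0, 0, 0, -0.05], [0.3, 4.4, 0, 0, 0, -0.05], [0.3, 4.4, 0, 0, 0, -0.05], [0.3, 4.4, 0, 0, 0, -0.05], [0, 0, 0, 0, 0, 0]]]'

```text
time: 20.53
position: [0.4677, -0.2482, 0.0582]
tool_rot: [0.858, 0.514, 0.001, -0.002]
ft_force: [4.3, 9.2, 6.0]
grip_width: 0.0144
grip_force: 20.0
```

```bash
cat >> h.py <<'E'
def lev():
    o=st(); d=o['position'][:2]-[.5082,-.1719]; r=np.hypot(*d); u=d/r; f=o['ft_force'][:2]; print('r',r.round(4),'ang',((np.arctan2(d[1],d[0])-np.radians(169.73))%6.283).round(3),'frad',(f@u).round(1),'ftan',(f@[-u[1],u[0]]).round(1))
E
python3 -c "
from h import *
lev()"
```

```text
t 20.53 p [ 0.4677 -0.2482  0.0582] psi 61.84 tilt [ 2.0e-04  4.4e-03 -1.0e+00] f [4.27 9.16 6.02] gw 0.0144 gf 20.0
r 0.0864 ang 1.262 frad -10.1 ftan -0.5
```

Call:
drive_tool --deltas '[[[0.2, 2.6, 0, 0, 0, -0.03], [0.2, 2.6, 0, 0, 0, -0.03], [0.2, 2.6, 0, 0, 0, -0.03], [0.2, 1.8, 0, 0, 0, -0.02], [0, 0, 0, 0, 0, 0]]]'

```text
time: 20.95
position: [0.4747, -0.2512, 0.0582]
tool_rot: [0.828, 0.56, 0.0, -0.003]
ft_force: [-1.5, 6.2, 7.1]
grip_width: 0.0141
grip_force: 20.0
```

```bash
python3 -c "
from h import *
lev()"
```

```text
t 20.95 p [ 0.4747 -0.2512  0.0582] psi 68.12 tilt [-0.0036  0.0056 -1.    ] f [-1.5   6.23  7.07] gw 0.0141 gf 20.0
r 0.0861 ang 1.35 frad -5.2 ftan -3.8
```

Call:
drive_tool --deltas '[[[0.1, 2.2, 0, 0, 0, -0.02], [0.1, 2.2, 0, 0, 0, -0.02], [0.1, 2, 0, 0, 0, -0.02], [0, 2, 0, 0, 0, 0], [0, 1, 0, 0, 0, 0], [0, 0, 0, 0, 0, 0]]]'

```text
time: 21.45
position: [0.4803, -0.2531, 0.0581]
tool_rot: [0.811, 0.585, -0.002, -0.007]
ft_force: [-8.5, 5.7, 12.2]
grip_width: 0.0146
grip_force: 20.0
```

```bash
python3 -c "
from h import *
lev()"
```

```text
t 21.45 p [ 0.4803 -0.2531  0.0581] psi 71.64 tilt [-0.0107  0.0085 -0.9999] f [-8.45  5.72 12.22] gw 0.0146 gf 20.0
r 0.0858 ang 1.418 frad -2.7 ftan -9.9
```

Call:
drive_tool --deltas '[[[0, 2, 0, 0, 0, 0], [0, 2, 0, 0, 0, 0], [0, 0, 0, 0, 0, 0], [0, 0, 0, 0, 0, 0]]]'

```text
time: 21.78
position: [0.4826, -0.2539, 0.058]
tool_rot: [0.811, 0.586, -0.003, -0.008]
ft_force: [-11.4, 4.7, 14.7]
grip_width: 0.014
grip_force: 20.0
```

```bash
python3 -c "
from h import *
lev()"
```

```text
t 21.78 p [ 0.4826 -0.2539  0.058 ] psi 71.7 tilt [-0.0137  0.0097 -0.9999] f [-11.41   4.7   14.68] gw 0.014 gf 20.0
r 0.0859 ang 1.447 frad -1.1 ftan -12.3
```

Call:
drive_tool --deltas '[[[0, 2, 0, 0, 0, 0], [0, 2, 0, 0, 0, 0], [0, 2, 0, 0, 0, 0], [0, 0, 0, 0, 0, 0], [0, 0, 0, 0, 0, 0]]]'

```text
time: 22.2
position: [0.4856, -0.2549, 0.0578]
tool_rot: [0.81, 0.586, -0.004, -0.011]
ft_force: [-16.6, 2.7, 17.1]
grip_width: 0.0141
grip_force: 19.9
```

```bash
python3 -c "
from h import *
lev()"
```

```text
t 22.2 p [ 0.4856 -0.2549  0.0578] psi 71.77 tilt [-0.0195  0.0122 -0.9997] f [-16.64   2.72  17.07] gw 0.0141 gf 19.9
r 0.086 ang 1.484 frad 1.8 ftan -16.8
```

Call:
drive_tool --deltas '[[[0, -3, 0, 0, 0, 0], [0, -3, 0, 0, 0, 0], [0, -1.5, 0, 0, 0, 0], [0, 0, 0, 0, 0, 0]]]'

```text
time: 22.53
position: [0.4832, -0.2543, 0.058]
tool_rot: [0.811, 0.585, -0.001, -0.006]
ft_force: [-6.1, 5.2, 10.3]
grip_width: 0.0144
grip_force: 19.9
```

Call:
drive_tool --deltas '[[[0, 0, 0, 0, 0, 0], [0, 0, 0, 0, 0, 0], [0, 0, 0, 0, 0, 0], [0, 0, 0, 0, 0, 0], [0, 0, -20, 0, 0, 0], [0, 0, -40, 0, 0, 0], [0, 0, -40, 0, 0, 0], [0, 0, -40, 0, 0, 0]]]' --gripper 55

```text
time: 23.2
position: [0.4882, -0.2588, 0.1993]
tool_rot: [0.811, 0.585, 0.0, 0.001]
ft_force: [0.1, -1.2, -0.3]
grip_width: 0.0472
grip_force: 0.0
```

Call:
drive_tool --deltas '[[[0, 0, 0, 0, 0, 0], [0, 0, 0, 0, 0, 0]]]'

```text
time: 23.37
position: [0.4899, -0.2601, 0.201]
tool_rot: [0.811, 0.585, 0.001, 0.005]
ft_force: [0.0, 1.6, -1.4]
grip_width: 0.0474
grip_force: 0.0
```

```bash
python3 - <<'E'
from h import *
lev(); c=snap('wrist','w10.png'); g=c['img'].astype(int)
p=np.array([.5200,-.1069]);e=np.array([.178,.984])
print(proj(c,[[*p,.053],[.49,-.2575,.064]]))
m=(g.min(2)>190).astype(np.uint8); cv2.imwrite('pics/m.png',m*255)
cs,_=cv2.findContours(m,cv2.RETR_CCOMP,cv2.CHAIN_APPROX_NONE)
for k in cs:
    if len(k)>40: print(len(k),cv2.fitEllipse(k))
E
```

```text
t 23.37 p [ 0.4899 -0.2601  0.201 ] psi 71.61 tilt [ 0.0076 -0.0063 -1.    ] f [ 0.02  1.56 -1.4 ] gw 0.0474 gf 0.0
r 0.0901 ang 1.545 frad -1.5 ftan -0.3
[[231.59854039  18.45842595]
 [253.22138444 185.87349645]]
78 ((46.19526290893555, 276.56488037109375), (5.872677803039551, 38.978424072265625), 166.21031188964844)
129 ((504.5108337402344, 198.84832763671875), (16.97102928161621, 31.97453498840332), 15.569043159484863)
253 ((35.383880615234375, 195.65780639648438), (61.78074645996094, 76.0642318725586), 126.79948425292969)
146 ((95.52459716796875, 185.8489990234375), (45.01558303833008, 52.2124137878418), 136.66261291503906)
133 ((95.1075210571289, 185.6741485595703), (43.02731704711914, 50.61094284057617), 139.93653869628906)
106 ((456.0732727050781, 120.86266326904297), (34.63724899291992, 40.31749725341797), 26.67884635925293)
72 ((222.13543701171875, 85.74813079833984), (6.654455661773682, 42.02397155761719), 171.66127014160156)
86 ((222.15878295898438, 55.20827865600586), (22.266695022583008, 32.62592315673828), 140.9210662841797)
249 ((249.63426208496094, 77.26692962646484), (37.714576721191406, 75.28068542480469), 5.93720006942749)
178 ((83.5823745727539, 14.456432342529297), (12.294344902038574, 109.55191802978516), 89.9649429321289)
233 ((373.791259765625, 26.5528621673584), (55.02068328857422, 70.506591796875), 103.36231231689453)
96 ((381.3461608886719, 14.461297988891602), (44.356632232666016, 52.06606674194336), 26.264867782592773)
233 ((231.00177001953125, 16.53121566772461), (43.39586639404297, 49.89906692504883), 99.50917053222656)
```

Call:
drive_tool --deltas '[[[0, 0, -6, 0, 0, 0.122], [0, 0, -6, 0, 0, 0.122], [0, 0, -6, 0, 0, 0.122], [0, 0, -6, 0, 0, 0.122], [0, 0, -6, 0, 0, 0.122], [0, 0, 0, 0, 0, 0.122], [0, 0, 0, 0, 0, 0.122], [0, 0, 0, 0, 0, 0.122]]]'

```text
time: 24.08
position: [0.4869, -0.2578, 0.2257]
tool_rot: [0.991, 0.133, -0.001, -0.001]
ft_force: [0.3, 0.5, -0.1]
grip_width: 0.0479
grip_force: 0.0
```

Call:
drive_tool --deltas '[[[0, 0, 0, 0, 0, 0.122], [29, -23.5, 0, 0, 0, 0], [29, -23.5, 0, 0, 0, 0], [29, -23.5, 0, 0, 0, 0], [29, -23.5, 0, 0, 0, 0], [0, 0, 0, 0, 0, 0], [0, 0, 0, 0, 0, 0], [0, 0, 0, 0, 0, 0]]]'

```text
time: 24.75
position: [0.587, -0.1474, 0.2258]
tool_rot: [0.997, 0.076, -0.002, -0.001]
ft_force: [-0.1, -1.0, -0.7]
grip_width: 0.0482
grip_force: 0.0
```

```bash
python3 - <<'E'
from h import *
st(); c=snap('wrist','w11.png'); i=cv2.imread('pics/w11.png')
u=proj(c,[[.6465,-.149,.128],[.6465,-.149,.056]]); print(u)
x,y=u.mean(0).astype(int); x0=max(0,x-65);y0=max(0,y-55); print(x0,y0); cv2.imwrite('pics/w11b.png',cv2.resize(i[y0:y0+120,x0:x0+130],None,fx=5,fy=5,interpolation=2))
E
```

```text
t 24.75 p [ 0.587  -0.1474  0.2258] psi 8.74 tilt [-3.4e-03  9.0e-04 -1.0e+00] f [-0.07 -1.04 -0.69] gw 0.0482 gf 0.0
[[270.40003083 129.00424126]
 [267.17711151 125.96913684]]
203 72
```

View pics/w11b.png

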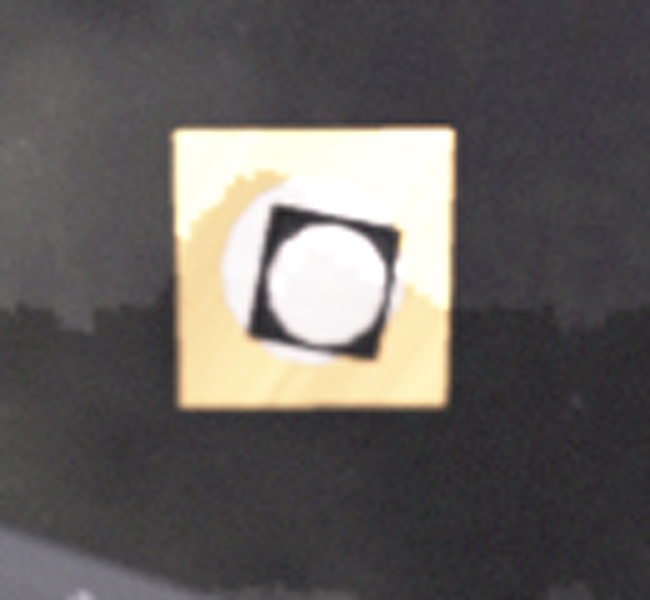

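```bash
python3 - <<'E'
from h import *
st(); c=snap('wrist'); f=lambda x,y:(203+x/5,72+y/5)
h=plane(c,[f(275,205),f(400,232),f(375,358),f(250,338)],.128); print(h.mean(0), [np.linalg.norm(h[i]-h[i-1]) for i in range(4)])
for i in range(4): d=h[i]-h[i-1]; print(np.degrees(np.arctan2(d[1],d[0]))%90)
b=plane(c,[f(172,128),f(456,128),f(447,407),f(179,409)],.056); print('block',b.mean(0))
print('col',plane(c,[f(313,270)],.062)); p=plane(c,[f(328,285)],.128)[0]; print(p,rel([*h.mean(0)[:2],.17]))
E
```

```text
t 24.8 p [ 0.5868 -0.148   0.2262] psi 8.67 tilt [-2.9e-03  8.0e-04 -1.0e+00] f [0.14 0.05 0.41] gw 0.0485 gf 0.0
[ 0.64621072 -0.14780848  0.128     ] [np.float64(0.02120067420966297), np.float64(0.02022329711579267), np.float64(0.02019955192717579), np.float64(0.02040403187758046)]
87.78571664087904
86.83451990991625
88.2754275625708
89.65660607490335
block [ 0.64599593 -0.14825222  0.056     ]
col [[ 0.64623811 -0.14790613  0.062     ]]
[ 0.64609782 -0.14830878  0.128     ] [58.9  8.3 56.5]
```

Call:
drive_tool --deltas '[[[0, 0, 0, 0, 0, 0.1], [0, 0, 0, 0, 0, 0.085], [29, 0, 0, 0, 0, 0], [30, 0, 0, 0, 0, 0], [0, 0, 30, 0, 0, 0], [0, 0, 25, 0, 0, 0], [0, 0, 0, 0, 0, 0], [0, 0, 0, 0, 0, 0]]]'

```text
time: 25.52
position: [0.645, -0.1503, 0.1711]
tool_rot: [1.0, -0.018, -0.002, -0.001]
ft_force: [0.6, 0.4, 0.9]
grip_width: 0.0477
grip_force: 0.0
```

Call:
drive_tool --deltas '[[[0, 0, 0, 0, 0, 0], [0, 0, 0, 0, 0, 0]]]'

```text
time: 25.68
position: [0.6476, -0.1506, 0.1748]
tool_rot: [1.0, -0.017, 0.002, 0.001]
ft_force: [0.2, -0.5, 0.6]
grip_width: 0.0479
grip_force: 0.0
```

```bash
python3 - <<'E'
from h import *
st(); print(rel([.6462,-.1473,.098]))
E
```

```text
t 25.68 p [ 0.6476 -0.1506  0.1748] psi -1.95 tilt [ 0.0032 -0.0013 -1.    ] f [ 0.17 -0.48  0.55] gw 0.0479 gf 0.0
[-1.8 -3.3 76.7]
```

Call:
drive_tool --deltas '[[[-0.5, -3, 0, 0, 0, 0], [0, 0, 20, 0, 0, 0], [0, 0, 25, 0, 0, 0], [0, 0, 20, 0, 0, 0], [0, 0, 10, 0, 0, 0], [0, 0, 0, 0, 0, 0], [0, 0, 0, 0, 0, 0], [0, 0, 0, 0, 0, 0]]]'

```text
time: 26.35
position: [0.6477, -0.1469, 0.0994]
tool_rot: [1.0, -0.017, 0.002, 0.001]
ft_force: [-0.2, -0.2, -0.0]
grip_width: 0.0478
grip_force: 0.0
```

```bash
python3 - <<'E'
from h import *
st(); print(rel([.6462,-.1473,.098]))
E
```

```text
t 26.35 p [ 0.6477 -0.1469  0.0994] psi -1.9 tilt [ 0.003  -0.0012 -1.    ] f [-0.19 -0.21 -0.  ] gw 0.0478 gf 0.0
[-1.5  0.4  1.4]
```

Call:
drive_tool --deltas '[[[-1, 0.3, 1, 0, 0, 0], [0, 0, 0, 0, 0, 0], [0, 0, 0, 0, 0, 0]]]'

```text
time: 26.6
position: [0.6459, -0.147, 0.0977]
tool_rot: [1.0, -0.017, 0.001, 0.0]
ft_force: [-0.3, -0.4, -0.5]
grip_width: 0.048
grip_force: 0.0
```

Call:
drive_tool --deltas '[[[0, 0, 0, 0, 0, 0], [0, 0, 0, 0, 0, 0], [0, 0, 0, 0, 0, 0], [0, 0, 0, 0, 0, 0], [0, 0, 0, 0, 0, 0], [0, 0, 0, 0, 0, 0], [0, 0, 0, 0, 0, 0]]]' --gripper 0 --squeeze 35

```text
time: 27.18
position: [0.6455, -0.1469, 0.0967]
tool_rot: [1.0, -0.017, 0.0, 0.0]
ft_force: [-0.4, -1.2, -0.1]
grip_width: 0.0216
grip_force: 35.0
```

```bash
python3 - <<'E'
from h import *
st()
E
```

```text
t 27.18 p [ 0.6455 -0.1469  0.0967] psi -1.9 tilt [ 0.e+00 -1.e-04 -1.e+00] f [-0.36 -1.19 -0.08] gw 0.0216 gf 35.0
```

Call:
drive_tool --deltas '[[[0, 0, -15, 0, 0, 0], [0, 0, -25, 0, 0, 0], [0, 0, -30, 0, 0, 0], [0, 0, -23, 0, 0, 0], [-38, 6, 0, 0, 0, 0], [-39, 6, 0, 0, 0, 0], [-39, 6, 0, 0, 0, 0], [-38, 5, 0, 0, 0, 0]]]'

```text
time: 27.85
position: [0.4888, -0.1644, 0.1897]
tool_rot: [1.0, -0.016, -0.0, -0.0]
ft_force: [-0.6, -0.8, -1.8]
grip_width: 0.022
grip_force: 35.0
```

Call:
drive_tool --deltas '[[[0, 0, 0, 0, 0, 0], [0, 0, 0, 0, 0, 0], [0, 0, 0, 0, 0, 0], [0, 0, 0, 0, 0, 0], [0, 0, 0, 0, 0, 0], [0, 0, 0, 0, 0, 0]]]'

```text
time: 28.35
position: [0.4919, -0.1648, 0.1897]
tool_rot: [1.0, -0.016, 0.0, 0.0]
ft_force: [-0.2, 0.4, -1.3]
grip_width: 0.0219
grip_force: 35.0
```

```bash
cat > ring.py <<'E'
from h import *
st(); c=snap('wrist','w12.png'); g=c['img'].astype(int); M=np.array([.5200,-.1069,.053]); u=proj(c,[M])[0]; print('exp',u)
for th in (150,180,205):
  m=(g.min(2)>th).astype(np.uint8); cs,_=cv2.findContours(m,cv2.RETR_CCOMP,cv2.CHAIN_APPROX_NONE)
  for k in cs:
    if len(k)>50:
      e=cv2.fitEllipse(k)
      if np.hypot(*(np.array(e[0])-u))<15 and max(e[1])<70: print(th,len(k),np.round(e[0],1),np.round(e[1],1),plane(c,[e[0]],.053)[0].round(4))
E
python3 ring.py
```

```text
t 28.35 p [ 0.4919 -0.1648  0.1897] psi -1.85 tilt [ 7.e-04 -4.e-04 -1.e+00] f [-0.16  0.43 -1.26] gw 0.0219 gf 35.0
exp [195.32433097 162.35066845]
150 63 [198.8 158. ] [17.7 25.9] [ 0.524  -0.1105  0.053 ]
180 111 [194.3 160.5] [28.4 31.3] [ 0.5218 -0.1061  0.053 ]
205 89 [194.1 161.4] [31.  32.3] [ 0.5209 -0.1058  0.053 ]
```

Call:
drive_tool --deltas '[[[10, -23, 0, 0, 0, 0], [10, -23, 0, 0, 0, 0], [8, -24, 0, 0, 0, 0], [0, 0, 25, 0, 0, 0], [0, 0, 20, 0, 0, 0], [0, 0, 0, 0, 0, 0], [0, 0, 0, 0, 0, 0], [0, 0, 0, 0, 0, 0]]]'

```text
time: 29.07
position: [0.5218, -0.096, 0.1453]
tool_rot: [1.0, -0.017, 0.0, 0.0]
ft_force: [0.3, -0.5, -2.1]
grip_width: 0.0217
grip_force: 35.0
```

Call:
drive_tool --deltas '[[[0, 0, 0, 0, 0, 0], [0, 0, 0, 0, 0, 0], [0, 0, 0, 0, 0, 0], [0, 0, 0, 0, 0, 0], [0, 0, 0, 0, 0, 0]]]'

```text
time: 29.48
position: [0.5213, -0.0959, 0.1452]
tool_rot: [1.0, -0.017, 0.0, 0.0]
ft_force: [-0.9, 0.2, -2.4]
grip_width: 0.0214
grip_force: 35.0
```

```bash
python3 - <<'E'
from h import *
st(); print(rel([.5221,-.0957,.135]))
a=np.radians(81.58-np.arange(0,127)*3); p=10*np.c_[np.cos(a),-np.sin(a)]
q=np.round(p,2); d=np.round(np.diff(q,axis=0),2)
for k in range(0,126,8): print('[[' + ', '.join(f'[{x:.2f}, {y:.2f}, 0, 0, 0, 0]' for x,y in d[k:k+8])+']]')
E
```

```text
t 29.48 p [ 0.5213 -0.0959  0.1452] psi -1.91 tilt [ 7.e-04 -3.e-04 -1.e+00] f [-0.88  0.21 -2.36] gw 0.0214 gf 35.0
[ 0.8 -0.2 10.2]
[[[0.52, 0.09, 0, 0, 0, 0], [0.51, 0.12, 0, 0, 0, 0], [0.50, 0.14, 0, 0, 0, 0], [0.50, 0.17, 0, 0, 0, 0], [0.48, 0.19, 0, 0, 0, 0], [0.48, 0.22, 0, 0, 0, 0], [0.46, 0.25, 0, 0, 0, 0], [0.45, 0.27, 0, 0, 0, 0]]]
[[[0.44, 0.29, 0, 0, 0, 0], [0.41, 0.32, 0, 0, 0, 0], [0.41, 0.33, 0, 0, 0, 0], [0.38, 0.36, 0, 0, 0, 0], [0.36, 0.37, 0, 0, 0, 0], [0.35, 0.40, 0, 0, 0, 0], [0.32, 0.41, 0, 0, 0, 0], [0.30, 0.43, 0, 0, 0, 0]]]
[[[0.28, 0.44, 0, 0, 0, 0], [0.25, 0.46, 0, 0, 0, 0], [0.23, 0.47, 0, 0, 0, 0], [0.21, 0.48, 0, 0, 0, 0], [0.18, 0.49, 0, 0, 0, 0], [0.15, 0.50, 0, 0, 0, 0], [0.13, 0.51, 0, 0, 0, 0], [0.10, 0.52, 0, 0, 0, 0]]]
[[[0.07, 0.51, 0, 0, 0, 0], [0.05, 0.53, 0, 0, 0, 0], [0.02, 0.52, 0, 0, 0, 0], [-0.01, 0.52, 0, 0, 0, 0], [-0.03, 0.52, 0, 0, 0, 0], [-0.07, 0.52, 0, 0, 0, 0], [-0.09, 0.52, 0, 0, 0, 0], [-0.12, 0.51, 0, 0, 0, 0]]]
[[[-0.14, 0.50, 0, 0, 0, 0], [-0.17, 0.50, 0, 0, 0, 0], [-0.19, 0.48, 0, 0, 0, 0], [-0.22, 0.48, 0, 0, 0, 0], [-0.25,
[... 1777 characters left out ...]
.33, -0.41, 0, 0, 0, 0], [0.36, -0.38, 0, 0, 0, 0], [0.37, -0.36, 0, 0, 0, 0], [0.40, -0.35, 0, 0, 0, 0]]]
[[[0.41, -0.32, 0, 0, 0, 0], [0.43, -0.30, 0, 0, 0, 0], [0.44, -0.28, 0, 0, 0, 0], [0.46, -0.25, 0, 0, 0, 0], [0.47, -0.23, 0, 0, 0, 0], [0.48, -0.21, 0, 0, 0, 0], [0.49, -0.18, 0, 0, 0, 0], [0.50, -0.15, 0, 0, 0, 0]]]
[[[0.51, -0.13, 0, 0, 0, 0], [0.52, -0.10, 0, 0, 0, 0], [0.51, -0.07, 0, 0, 0, 0], [0.53, -0.05, 0, 0, 0, 0], [0.52, -0.02, 0, 0, 0, 0], [0.52, 0.01, 0, 0, 0, 0], [0.52, 0.03, 0, 0, 0, 0], [0.52, 0.07, 0, 0, 0, 0]]]
[[[0.52, 0.09, 0, 0, 0, 0], [0.51, 0.12, 0, 0, 0, 0], [0.50, 0.14, 0, 0, 0, 0], [0.50, 0.17, 0, 0, 0, 0], [0.48, 0.19, 0, 0, 0, 0], [0.48, 0.22, 0, 0, 0, 0]]]
```

Call:
drive_tool --deltas '[[[0.7, -0.2, 5, 0, 0, 0], [0, 0, 5, 0, 0, 0], [0, 0, 3, 0, 0, 0], [0, 0, 1.5, 0, 0, 0], [0, 0, 1.5, 0, 0, 0], [0, 0, 1.4, 0, 0, 0]]]'

```text
time: 29.98
position: [0.5216, -0.0956, 0.1272]
tool_rot: [1.0, -0.016, -0.0, 0.0]
ft_force: [-0.3, -1.1, 1.2]
grip_width: 0.0214
grip_force: 35.0
```

Call:
drive_tool --deltas '[[[0, 0, 0, 0, 0, 0], [0, 0, 0, 0, 0, 0]]]'

```text
time: 30.15
position: [0.5217, -0.0956, 0.1274]
tool_rot: [1.0, -0.017, -0.0, 0.0]
ft_force: [-1.1, -1.5, -0.0]
grip_width: 0.022
grip_force: 35.0
```

```bash
python3 -c "
from h import *
st()"
```

```text
t 30.15 p [ 0.5217 -0.0956  0.1274] psi -1.89 tilt [-4.e-04 -1.e-04 -1.e+00] f [-1.08 -1.52 -0.04] gw 0.022 gf 35.0
```

Call:
drive_tool --deltas '[[[0.52, 0.09, 0, 0, 0, 0], [0.51, 0.12, 0, 0, 0, 0], [0.5, 0.14, 0, 0, 0, 0], [0.5, 0.17, 0, 0, 0, 0], [0.48, 0.19, 0, 0, 0, 0], [0.48, 0.22, 0, 0, 0, 0], [0.46, 0.25, 0, 0, 0, 0], [0.45, 0.27, 0, 0, 0, 0]]]'

```text
time: 30.82
position: [0.5254, -0.097, 0.1273]
tool_rot: [1.0, -0.017, -0.0, -0.0]
ft_force: [-3.2, -1.6, 1.6]
grip_width: 0.022
grip_force: 35.0
```

Call:
drive_tool --deltas '[[[0.44, 0.29, 0, 0, 0, 0], [0.41, 0.32, 0, 0, 0, 0], [0.41, 0.33, 0, 0, 0, 0], [0.38, 0.36, 0, 0, 0, 0], [0.36, 0.37, 0, 0, 0, 0], [0.35, 0.4, 0, 0, 0, 0], [0.32, 0.41, 0, 0, 0, 0], [0.3, 0.43, 0, 0, 0, 0]]]'

```text
time: 31.48
position: [0.5285, -0.1, 0.1273]
tool_rot: [1.0, -0.017, -0.0, -0.0]
ft_force: [-3.7, 0.1, 0.3]
grip_width: 0.0219
grip_force: 35.0
```

Call:
drive_tool --deltas '[[[0.28, 0.44, 0, 0, 0, 0], [0.25, 0.46, 0, 0, 0, 0], [0.23, 0.47, 0, 0, 0, 0], [0.21, 0.48, 0, 0, 0, 0], [0.18, 0.49, 0, 0, 0, 0], [0.15, 0.5, 0, 0, 0, 0], [0.13, 0.51, 0, 0, 0, 0], [0.1, 0.52, 0, 0, 0, 0]]]'

```text
time: 32.15
position: [0.53, -0.104, 0.1274]
tool_rot: [1.0, -0.017, 0.0, -0.0]
ft_force: [-2.1, 1.3, 1.2]
grip_width: 0.0218
grip_force: 35.0
```

Call:
drive_tool --deltas '[[[0.07, 0.51, 0, 0, 0, 0], [0.05, 0.53, 0, 0, 0, 0], [0.02, 0.52, 0, 0, 0, 0], [-0.01, 0.52, 0, 0, 0, 0], [-0.03, 0.52, 0, 0, 0, 0], [-0.07, 0.52, 0, 0, 0, 0], [-0.09, 0.52, 0, 0, 0, 0], [-0.12, 0.51, 0, 0, 0, 0]]]'

```text
time: 32.82
position: [0.5298, -0.1082, 0.1274]
tool_rot: [1.0, -0.017, 0.0, -0.0]
ft_force: [-1.4, 2.7, 0.7]
grip_width: 0.0219
grip_force: 35.0
```

Call:
drive_tool --deltas '[[[-0.14, 0.5, 0, 0, 0, 0], [-0.17, 0.5, 0, 0, 0, 0], [-0.19, 0.48, 0, 0, 0, 0], [-0.22, 0.48, 0, 0, 0, 0], [-0.25, 0.46, 0, 0, 0, 0], [-0.27, 0.45, 0, 0, 0, 0], [-0.29, 0.44, 0, 0, 0, 0], [-0.32, 0.41, 0, 0, 0, 0]]]'

```text
time: 33.48
position: [0.5278, -0.1119, 0.1274]
tool_rot: [1.0, -0.017, 0.0, 0.0]
ft_force: [0.1, 2.1, 0.2]
grip_width: 0.0215
grip_force: 35.0
```

Call:
drive_tool --deltas '[[[-0.33, 0.41, 0, 0, 0, 0], [-0.36, 0.38, 0, 0, 0, 0], [-0.37, 0.36, 0, 0, 0, 0], [-0.4, 0.35, 0, 0, 0, 0], [-0.41, 0.32, 0, 0, 0, 0], [-0.43, 0.3, 0, 0, 0, 0], [-0.44, 0.28, 0, 0, 0, 0], [-0.46, 0.25, 0, 0, 0, 0]]]'

```text
time: 34.15
position: [0.5246, -0.1145, 0.1274]
tool_rot: [1.0, -0.017, 0.0, 0.0]
ft_force: [0.5, 1.9, 1.0]
grip_width: 0.022
grip_force: 35.0
```

Call:
drive_tool --deltas '[[[-0.47, 0.23, 0, 0, 0, 0], [-0.48, 0.21, 0, 0, 0, 0], [-0.49, 0.18, 0, 0, 0, 0], [-0.5, 0.15, 0, 0, 0, 0], [-0.51, 0.13, 0, 0, 0, 0], [-0.52, 0.1, 0, 0, 0, 0], [-0.51, 0.07, 0, 0, 0, 0], [-0.53, 0.05, 0, 0, 0, 0]]]'

```text
time: 34.82
position: [0.5206, -0.1155, 0.1274]
tool_rot: [1.0, -0.017, 0.0, 0.0]
ft_force: [1.6, 2.0, 1.0]
grip_width: 0.0221
grip_force: 35.0
```

Call:
drive_tool --deltas '[[[-0.52, 0.02, 0, 0, 0, 0], [-0.52, -0.01, 0, 0, 0, 0], [-0.52, -0.03, 0, 0, 0, 0], [-0.52, -0.07, 0, 0, 0, 0], [-0.52, -0.09, 0, 0, 0, 0], [-0.51, -0.12, 0, 0, 0, 0], [-0.5, -0.14, 0, 0, 0, 0], [-0.5, -0.17, 0, 0, 0, 0]]]'

```text
time: 35.48
position: [0.5165, -0.1148, 0.1274]
tool_rot: [1.0, -0.017, 0.0, 0.0]
ft_force: [1.9, 1.0, 0.9]
grip_width: 0.0216
grip_force: 35.0
```

Call:
drive_tool --deltas '[[[-0.48, -0.19, 0, 0, 0, 0], [-0.48, -0.22, 0, 0, 0, 0], [-0.46, -0.25, 0, 0, 0, 0], [-0.45, -0.27, 0, 0, 0, 0], [-0.44, -0.29, 0, 0, 0, 0], [-0.41, -0.32, 0, 0, 0, 0], [-0.41, -0.33, 0, 0, 0, 0], [-0.38, -0.36, 0, 0, 0, 0]]]'

```text
time: 36.15
position: [0.513, -0.1124, 0.1274]
tool_rot: [1.0, -0.017, 0.0, 0.0]
ft_force: [1.3, 0.5, 0.9]
grip_width: 0.0218
grip_force: 35.0
```

Call:
drive_tool --deltas '[[[-0.36, -0.37, 0, 0, 0, 0], [-0.35, -0.4, 0, 0, 0, 0], [-0.32, -0.41, 0, 0, 0, 0], [-0.3, -0.43, 0, 0, 0, 0], [-0.28, -0.44, 0, 0, 0, 0], [-0.25, -0.46, 0, 0, 0, 0], [-0.23, -0.47, 0, 0, 0, 0], [-0.21, -0.48, 0, 0, 0, 0]]]'

```text
time: 36.82
position: [0.5107, -0.1088, 0.1274]
tool_rot: [1.0, -0.017, 0.0, 0.0]
ft_force: [2.3, -0.7, 0.6]
grip_width: 0.0219
grip_force: 35.0
```

Call:
drive_tool --deltas '[[[-0.18, -0.49, 0, 0, 0, 0], [-0.15, -0.5, 0, 0, 0, 0], [-0.13, -0.51, 0, 0, 0, 0], [-0.1, -0.52, 0, 0, 0, 0], [-0.07, -0.51, 0, 0, 0, 0], [-0.05, -0.53, 0, 0, 0, 0], [-0.02, -0.52, 0, 0, 0, 0], [0.01, -0.52, 0, 0, 0, 0]]]'

```text
time: 37.48
position: [0.51, -0.1047, 0.1273]
tool_rot: [1.0, -0.017, -0.0, 0.0]
ft_force: [0.8, -2.1, 0.4]
grip_width: 0.0218
grip_force: 35.0
```

Call:
drive_tool --deltas '[[[0.03, -0.52, 0, 0, 0, 0], [0.07, -0.52, 0, 0, 0, 0], [0.09, -0.52, 0, 0, 0, 0], [0.12, -0.51, 0, 0, 0, 0], [0.14, -0.5, 0, 0, 0, 0], [0.17, -0.5, 0, 0, 0, 0], [0.19, -0.48, 0, 0, 0, 0], [0.22, -0.48, 0, 0, 0, 0]]]'

```text
time: 38.15
position: [0.5111, -0.1006, 0.1273]
tool_rot: [1.0, -0.017, -0.0, 0.0]
ft_force: [1.4, -2.9, 0.8]
grip_width: 0.022
grip_force: 35.0
```

Call:
drive_tool --deltas '[[[0.25, -0.46, 0, 0, 0, 0], [0.27, -0.45, 0, 0, 0, 0], [0.29, -0.44, 0, 0, 0, 0], [0.32, -0.41, 0, 0, 0, 0], [0.33, -0.41, 0, 0, 0, 0], [0.36, -0.38, 0, 0, 0, 0], [0.37, -0.36, 0, 0, 0, 0], [0.4, -0.35, 0, 0, 0, 0]]]'

```text
time: 38.82
position: [0.5136, -0.0973, 0.1273]
tool_rot: [1.0, -0.017, -0.0, -0.0]
ft_force: [-0.5, -3.2, 0.4]
grip_width: 0.0217
grip_force: 35.0
```

Call:
drive_tool --deltas '[[[0.41, -0.32, 0, 0, 0, 0], [0.43, -0.3, 0, 0, 0, 0], [0.44, -0.28, 0, 0, 0, 0], [0.46, -0.25, 0, 0, 0, 0], [0.47, -0.23, 0, 0, 0, 0], [0.48, -0.21, 0, 0, 0, 0], [0.49, -0.18, 0, 0, 0, 0], [0.5, -0.15, 0, 0, 0, 0]]]'

```text
time: 39.48
position: [0.5174, -0.0954, 0.1272]
tool_rot: [1.0, -0.017, -0.0, -0.0]
ft_force: [-0.5, -3.2, 1.6]
grip_width: 0.0216
grip_force: 35.0
```

Call:
drive_tool --deltas '[[[0.51, -0.13, 0, 0, 0, 0], [0.52, -0.1, 0, 0, 0, 0], [0.51, -0.07, 0, 0, 0, 0], [0.53, -0.05, 0, 0, 0, 0], [0.52, -0.02, 0, 0, 0, 0], [0.52, 0.01, 0, 0, 0, 0], [0.52, 0.03, 0, 0, 0, 0], [0.52, 0.07, 0, 0, 0, 0]]]'

```text
time: 40.15
position: [0.5216, -0.0953, 0.1273]
tool_rot: [1.0, -0.017, -0.0, -0.0]
ft_force: [-2.0, -1.9, 1.2]
grip_width: 0.0219
grip_force: 35.0
```

Call:
drive_tool --deltas '[[[0.52, 0.09, 0, 0, 0, 0], [0.51, 0.12, 0, 0, 0, 0], [0, 0, 0, 0, 0, 0], [0, 0, -10, 0, 0, 0], [0, 0, -20, 0, 0, 0], [0, 0, -30, 0, 0, 0], [0, 0, 0, 0, 0, 0], [0, 0, 0, 0, 0, 0]]]'

```text
time: 40.82
position: [0.5246, -0.0958, 0.1894]
tool_rot: [1.0, -0.017, 0.003, 0.001]
ft_force: [-0.0, 0.1, -1.3]
grip_width: 0.0216
grip_force: 35.0
```

```bash
python3 -c "
from h import *
st(); print(rel([.6455,-.1469,.187]))"
```

```text
t 40.82 p [ 0.5246 -0.0958  0.1894] psi -1.92 tilt [ 0.0058 -0.0012 -1.    ] f [-0.01  0.06 -1.34] gw 0.0216 gf 35.0
[122.5  47.    3.2]
```

Call:
drive_tool --deltas '[[[31, 11.8, 0, 0, 0, 0], [31, 11.8, 0, 0, 0, 0], [31, 11.7, 0, 0, 0, 0], [31, 11.7, 0, 0, 0, 0], [0, 0, 0, 0, 0, 0], [0, 0, 0, 0, 0, 0], [0, 0, 0, 0, 0, 0], [0, 0, 0, 0, 0, 0]]]'

```text
time: 41.48
position: [0.6434, -0.1457, 0.1862]
tool_rot: [1.0, -0.017, -0.002, -0.001]
ft_force: [0.5, 0.1, -0.8]
grip_width: 0.0221
grip_force: 35.0
```

Call:
drive_tool --deltas '[[[0, 0, 10, 0, 0, 0], [0, 0, 0, 0, 0, 0], [0, 0, 0, 0, 0, 0], [0, 0, 0, 0, 0, 0], [0, 0, 0, 0, 0, 0]]]'

```text
time: 41.9
position: [0.6452, -0.1468, 0.1776]
tool_rot: [1.0, -0.017, 0.0, 0.0]
ft_force: [-0.0, 1.1, -1.0]
grip_width: 0.0216
grip_force: 35.0
```

```bash
python3 -c "
from h import *
st(); print(rel([.6455,-.1469,.0967]))"
```

```text
t 41.9 p [ 0.6452 -0.1468  0.1776] psi -1.9 tilt [ 3.e-04 -0.e+00 -1.e+00] f [-0.02  1.12 -0.98] gw 0.0216 gf 35.0
[ 0.3  0.1 80.9]
```

Call:
drive_tool --deltas '[[[0.3, 0.1, 20, 0, 0, 0], [0, 0, 20, 0, 0, 0], [0, 0, 20, 0, 0, 0], [0, 0, 12, 0, 0, 0], [0, 0, 5, 0, 0, 0], [0, 0, 2, 0, 0, 0], [0, 0, 1, 0, 0, 0], [0, 0, 0, 0, 0, 0]]]'

```text
time: 42.57
position: [0.6463, -0.1473, 0.0983]
tool_rot: [1.0, -0.017, 0.001, 0.0]
ft_force: [-0.3, -0.5, -1.3]
grip_width: 0.0216
grip_force: 35.0
```

Call:
drive_tool --deltas '[[[0, 0, 0, 0, 0, 0], [0, 0, 0, 0, 0, 0], [0, 0, 0, 0, 0, 0], [0, 0, 0, 0, 0, 0], [0, 0, 0, 0, 0, 0]]]' --gripper 55

```text
time: 42.98
position: [0.6458, -0.147, 0.0979]
tool_rot: [1.0, -0.017, 0.0, 0.0]
ft_force: [0.6, -1.1, 0.1]
grip_width: 0.0444
grip_force: 0.0
```

```bash
python3 -c "
from h import *
st()"
```

```text
t 42.98 p [ 0.6458 -0.147   0.0979] psi -1.9 tilt [ 9.e-04 -3.e-04 -1.e+00] f [ 0.6  -1.06  0.06] gw 0.0444 gf 0.0
```

Call:
drive_tool --deltas '[[[0, 0, -20, 0, 0, 0], [0, 0, -40, 0, 0, 0], [0, 0, -40, 0, 0, 0], [-32.7, 22.6, 0, 0, 0, 0], [-32.7, 22.6, 0, 0, 0, 0], [-32.7, 22.6, 0, 0, 0, 0], [-32.7, 22.6, 0, 0, 0, 0], [-32.7, 22.6, 0, 0, 0, 0]]]'

```text
time: 43.65
position: [0.4769, -0.255, 0.1978]
tool_rot: [1.0, -0.016, 0.0, 0.0]
ft_force: [-0.3, -0.7, -0.4]
grip_width: 0.048
grip_force: 0.0
```

Call:
drive_tool --deltas '[[[0, 0, 0, 0, 0, -0.1166], [0, 0, 0, 0, 0, -0.1166], [0, 0, 0, 0, 0, -0.1166], [0, 0, 0, 0, 0, -0.1166], [0, 0, 0, 0, 0, -0.1166], [0, 0, 0, 0, 0, -0.1166]]]'

```text
time: 44.15
position: [0.4783, -0.2546, 0.1976]
tool_rot: [0.944, 0.33, 0.0, 0.0]
ft_force: [-0.4, 0.3, 0.1]
grip_width: 0.0476
grip_force: 0.0
```

Call:
drive_tool --deltas '[[[0, 0, 0, 0, 0, -0.1166], [0, 0, 0, 0, 0, -0.1166], [0, 0, 0, 0, 0, -0.1166], [0, 0, 0, 0, 0, -0.1166], [0, 0, 0, 0, 0, -0.1166], [0, 0, 0, 0, 0, 0], [0, 0, 0, 0, 0, 0]]]'

```text
time: 44.73
position: [0.4784, -0.2545, 0.1975]
tool_rot: [0.812, 0.584, 0.0, 0.0]
ft_force: [-0.4, -0.2, 0.3]
grip_width: 0.0477
grip_force: 0.0
```

```bash
python3 - <<'E'
from h import *
st(); print(rel([.479,-.2545,.058])); c=snap('wrist','w13.png'); u=proj(c,[[.479,-.2545,.064],[.479,-.2545,.028]]); print(u)
g=cv2.cvtColor(c['img'],cv2.COLOR_RGB2GRAY); x,y=u[0].astype(int); print(g[y-24:y+25:3,x-30:x+31:3])
# tool block view
b=snap('scene','s2.png')
E
```

```text
t 44.73 p [ 0.4784 -0.2545  0.1975] psi 71.41 tilt [ 2.e-04 -1.e-04 -1.e+00] f [-0.41 -0.2   0.31] gw 0.0477 gf 0.0
[  0.2   0.6 139.5]
[[255.85679301 189.57081066]
 [255.86939772 181.51154294]]
[[32 38 36 34 30 34 29 35 76 87 90 86 42 32 37 31 33 32 31 39 31]
 [32 29 35 31 31 29 36 34 74 90 91 84 39 34 27 35 33 37 34 34 32]
 [30 33 33 35 33 32 33 31 79 90 92 83 40 32 27 30 35 34 29 29 29]
 [33 36 31 29 32 33 37 33 79 69 67 79 35 32 33 29 31 30 38 35 37]
 [31 31 29 29 37 31 33 39 38 30 29 33 32 31 29 29 28 29 29 33 36]
 [37 36 35 34 32 35 31 33 29 33 31 27 30 33 37 35 37 31 29 35 31]
 [29 38 37 34 35 35 29 30 33 52 47 35 35 35 35 36 32 38 33 31 33]
 [49 37 35 35 33 34 37 34 42 48 47 33 25 32 36 35 34 36 34 35 32]
 [33 43 35 32 29 33 30 34 39 35 42 34 32 33 31 33 34 36 36 33 35]
 [33 33 40 35 34 31 34 33 31 34 34 34 34 33 34 37 34 36 37 35 34]
 [27 37 30 35 42 29 37 28 36 31 36 34 29 34 34 37 36 31 32 34 30]
 [35 34 32 35 37 48 36 24 35 32 36 31 35 37 34 32 33 38 36 33 32]
 [33 34 35 30 33 33 40 40 27 32 38 27 36 36 37 31 33 36 36 29 31]
 [33 37 36 36 34 35 35 37 39 29 30 36 33 33 33 34 30 38 31 34 32]
 [28 28 32 27 32 30 33 35 31 45 37 34 33 34 33 33 33 31 35 33 29]
 [30 39 35 36 34 33 33 31 27 34 41 35 33 34 34 36 36 36 34 31 30]
 [37 33 34 34 33 35 34 37 33 36 42 41 33 31 38 34 38 35 33 30 35]]
```

Call:
drive_tool --deltas '[[[0, 0, 40, 0, 0, 0], [0, 0, 40, 0, 0, 0], [0, 0, 40, 0, 0, 0], [0, 0, 15, 0, 0, 0], [0, 0, 4, 0, 0, 0], [0, 0, 0, 0, 0, 0]]]'

```text
time: 45.33
position: [0.4779, -0.2541, 0.0572]
tool_rot: [0.811, 0.584, -0.0, -0.001]
ft_force: [0.4, -0.3, 0.4]
grip_width: 0.0478
grip_force: 0.0
```

Call:
drive_tool --deltas '[[[0, 0, 0, 0, 0, 0], [0, 0, 0, 0, 0, 0], [0, 0, 0, 0, 0, 0], [0, 0, 0, 0, 0, 0], [0, 0, 0, 0, 0, 0], [0, 0, 0, 0, 0, 0], [0, 0, 0, 0, 0, 0]]]' --gripper 0 --squeeze 25

```text
time: 45.92
position: [0.4764, -0.2536, 0.0588]
tool_rot: [0.811, 0.585, -0.001, -0.002]
ft_force: [-4.6, -0.0, 6.1]
grip_width: 0.0143
grip_force: 25.0
```

```bash
python3 -c "
from h import *
lev()"
```

```text
t 45.92 p [ 0.4764 -0.2536  0.0588] psi 71.65 tilt [-0.0041  0.0017 -1.    ] f [-4.58 -0.05  6.08] gw 0.0143 gf 25.0
r 0.0877 ang 1.379 frad 1.7 ftan -4.3
```

Call:
drive_tool --deltas '[[[0.2, -5.28, 0, 0, 0, 0.06], [0.2, -5.28, 0, 0, 0, 0.06], [0.2, -5.28, 0, 0, 0, 0.06], [0.2, -5.28, 0, 0, 0, 0.06], [0.2, -5.28, 0, 0, 0, 0.06], [0.2, -5.28, 0, 0, 0, 0.06], [0.2, -5.28, 0, 0, 0, 0.06], [0.2, -5.28, 0, 0, 0, 0.06]]]'

```text
time: 46.58
position: [0.4436, -0.2323, 0.0589]
tool_rot: [0.927, 0.375, 0.0, 0.001]
ft_force: [1.2, 0.4, 1.3]
grip_width: 0.0145
grip_force: 25.0
```

Call:
drive_tool --deltas '[[[0.2, -5.28, 0, 0, 0, 0.06], [0.2, -5.28, 0, 0, 0, 0.06], [0.2, -5.28, 0, 0, 0, 0.06], [0.2, -5.28, 0, 0, 0, 0.06], [0.2, -5.28, 0, 0, 0, 0.06], [0.2, -5.28, 0, 0, 0, 0.06], [0.2, -5.28, 0, 0, 0, 0.06], [0.2, -5.28, 0, 0, 0, 0.06]]]'

```text
time: 47.25
position: [0.4227, -0.1963, 0.0589]
tool_rot: [0.99, 0.143, 0.001, 0.001]
ft_force: [-1.4, -1.7, 2.0]
grip_width: 0.0142
grip_force: 25.0
```

```bash
python3 -c "
from h import *
lev()"
```

```text
t 47.25 p [ 0.4227 -0.1963  0.0589] psi 16.49 tilt [ 0.0015 -0.0021 -1.    ] f [-1.37 -1.74  2.02] gw 0.0142 gf 25.0
r 0.0889 ang 0.457 frad 1.8 ftan 1.3
```

Call:
drive_tool --deltas '[[[0.2, -5.28, 0, 0, 0, 0.06], [0.2, -5.28, 0, 0, 0, 0.06], [0.2, -5.28, 0, 0, 0, 0.06], [0.2, -5.28, 0, 0, 0, 0.06], [0.2, -5.28, 0, 0, 0, 0.06], [0.2, -5.28, 0, 0, 0, 0.06], [0.2, -5.28, 0, 0, 0, 0.06], [0, 0, 0, 0, 0, 0]]]'

```text
time: 47.92
position: [0.4198, -0.1585, 0.0588]
tool_rot: [0.998, -0.065, 0.0, 0.0]
ft_force: [0.7, 1.2, 3.1]
grip_width: 0.0139
grip_force: 25.0
```

Call:
drive_tool --deltas '[[[0, -2, 0, 0, 0, 0], [0, -2, 0, 0, 0, 0], [0, 0, 0, 0, 0, 0], [0, 0, 0, 0, 0, 0]]]'

```text
time: 48.25
position: [0.4203, -0.1555, 0.0588]
tool_rot: [0.998, -0.065, 0.0, 0.0]
ft_force: [-2.6, -2.0, 5.8]
grip_width: 0.0145
grip_force: 25.0
```

```bash
python3 -c "
from h import *
lev()"
```

```text
t 48.25 p [ 0.4203 -0.1555  0.0588] psi -7.47 tilt [ 8.e-04 -7.e-04 -1.e+00] f [-2.56 -2.03  5.76] gw 0.0145 gf 25.0
r 0.0894 ang 6.278 frad 2.1 ftan 2.5
```

Call:
drive_tool --deltas '[[[0, 0, 0, 0, 0, 0], [0, 0, 0, 0, 0, 0], [0, 0, 0, 0, 0, 0], [0, 0, 0, 0, 0, 0], [0, 0, -20, 0, 0, 0], [0, 0, -40, 0, 0, 0], [0, 0, -40, 0, 0, 0], [0, 0, -10, 0, 0, 0]]]' --gripper 55

```text
time: 48.92
position: [0.4223, -0.1562, 0.1726]
tool_rot: [0.998, -0.065, 0.004, 0.002]
ft_force: [1.1, -0.7, 0.4]
grip_width: 0.0472
grip_force: 0.0
```

Call:
drive_tool --deltas '[[[0, 0, 0, 0, 0, -0.117], [0, 0, 0, 0, 0, -0.117], [0, 0, 0, 0, 0, -0.117], [0, 0, 0, 0, 0, -0.117], [0, 0, 0, 0, 0, -0.117], [0, 0, 0, 0, 0, -0.117], [0, 0, 0, 0, 0, -0.117]]]' --gripper 75

```text
time: 49.5
position: [0.42, -0.1547, 0.1682]
tool_rot: [0.94, 0.34, -0.0, -0.0]
ft_force: [-0.1, 0.0, 0.0]
grip_width: 0.0649
grip_force: 0.0
```

Call:
drive_tool --deltas '[[[0, 0, 0, 0, 0, -0.117], [0, 0, 0, 0, 0, -0.117], [0, 0, 0, 0, 0, -0.117], [0, 0, 0, 0, 0, -0.117], [0, 0, 0, 0, 0, -0.117], [0, 0, 0, 0, 0, -0.117], [0, 0, 0, 0, 0, 0], [0, 0, 0, 0, 0, 0]]]'

```text
time: 50.17
position: [0.42, -0.1548, 0.1682]
tool_rot: [0.769, 0.639, 0.0, -0.0]
ft_force: [-0.3, 0.1, 0.3]
grip_width: 0.0659
grip_force: 0.0
```

```bash
python3 - <<'E'
from h import *
st(); print(rel([.5203,-.1065,.16]))
E
python3 ring.py
```

```text
t 50.17 p [ 0.42   -0.1548  0.1682] psi 79.5 tilt [-3.e-04  4.e-04 -1.e+00] f [-0.35  0.08  0.32] gw 0.0659 gf 0.0
[65.8 89.8  8.2]
t 50.17 p [ 0.42   -0.1548  0.1682] psi 79.5 tilt [-3.e-04  4.e-04 -1.e+00] f [-0.35  0.08  0.32] gw 0.0659 gf 0.0
exp [359.50795651 120.83528217]
150 95 [359.1 119.1] [31.9 34.7] [ 0.5198 -0.1054  0.053 ]
180 97 [359.2 119.2] [33.3 36. ] [ 0.5199 -0.1055  0.053 ]
205 99 [359.3 119.2] [33.7 36.6] [ 0.5199 -0.1055  0.053 ]
```

Call:
drive_tool --deltas '[[[22, 30, 0, 0, 0, 0], [22, 30, 0, 0, 0, 0], [22.5, 29.8, 0, 0, 0, 0], [0, 0, 0, 0, 0, 0], [0, 0, 40, 0, 0, 0], [0, 0, 40, 0, 0, 0], [0, 0, 20, 0, 0, 0], [0, 0, 9, 0, 0, 0]]]'

```text
time: 50.88
position: [0.518, -0.1047, 0.0562]
tool_rot: [0.768, 0.64, -0.001, -0.003]
ft_force: [-0.5, 0.2, -0.2]
grip_width: 0.0653
grip_force: 0.0
```

Call:
drive_tool --deltas '[[[0, 0, 0, 0, 0, 0], [0, 0, 0, 0, 0, 0], [0, 0, 0, 0, 0, 0], [0, 0, 0, 0, 0, 0], [0, 0, 0, 0, 0, 0], [0, 0, 0, 0, 0, 0], [0, 0, 0, 0, 0, 0], [0, 0, 0, 0, 0, 0]]]' --gripper 0 --squeeze 30

```text
time: 51.55
position: [0.5196, -0.1058, 0.0608]
tool_rot: [0.768, 0.641, -0.0, -0.0]
ft_force: [-4.0, -0.7, 6.5]
grip_width: 0.0414
grip_force: 30.0
```

Call:
drive_tool --deltas '[[[0, 0, -5, 0, 0, 0], [0, 0, -15, 0, 0, 0], [0, 0, -30, 0, 0, 0], [0, 0, -40, 0, 0, 0], [0, 0, -30, 0, 0, 0], [0, 0, 0, 0, 0, 0], [0, 0, 0, 0, 0, 0]]]'

```text
time: 52.13
position: [0.5219, -0.1061, 0.1817]
tool_rot: [0.768, 0.64, 0.002, 0.003]
ft_force: [-0.6, 0.7, -2.4]
grip_width: 0.0415
grip_force: 30.0
```

```bash
python3 - <<'E'
from h import *
st(); print(rel([.58,.12,.23]))
E
```

```text
t 52.13 p [ 0.5219 -0.1061  0.1817] psi 79.66 tilt [ 0.006  -0.0022 -1.    ] f [-0.63  0.74 -2.35] gw 0.0415 gf 30.0
[232.8  16.8 -48.5]
```

Call:
drive_tool --deltas '[[[39.8, -1.4, -8.5, 0, 0, 0], [39.8, -1.4, -8.5, 0, 0, 0], [39.8, -1.4, -8.5, 0, 0, 0], [39.8, -1.4, -8.5, 0, 0, 0], [39.8, -1.4, -8.5, 0, 0, 0], [39.8, -1.4, -8.5, 0, 0, 0], [39.8, -1.4, -8.5, 0, 0, 0], [0, 0, 0, 0, 0, 0]]]'

```text
time: 52.8
position: [0.5613, 0.1775, 0.2387]
tool_rot: [0.766, 0.643, 0.003, -0.001]
ft_force: [1.3, -0.1, -2.5]
grip_width: 0.0415
grip_force: 30.0
```

Call:
drive_tool --deltas '[[[0, 0, 0, 0, 0, 0], [0, 0, 0, 0, 0, 0], [0, 0, 0, 0, 0, 0], [0, 0, 0, 0, 0, 0]]]'

```text
time: 53.13
position: [0.5601, 0.1686, 0.2377]
tool_rot: [0.769, 0.64, -0.001, -0.001]
ft_force: [0.2, 0.2, -2.0]
grip_width: 0.0412
grip_force: 30.0
```

```bash
python3 - <<'E'
from h import *
st(); c=snap('wrist','w14.png'); t=snap('top','t2.png')
a=cv2.imread('pics/w14.png'); b=cv2.imread('pics/t2.png')[60:280,110:430]
cv2.imwrite('pics/two.png',np.vstack([cv2.resize(a[:300],(512,300)),cv2.resize(b,(436,300),interpolation=2) if 0 else cv2.copyMakeBorder(cv2.resize(b,(436,300),interpolation=2),0,0,0,76,0)]))
E
```

```text
t 53.13 p [0.5601 0.1686 0.2377] psi 79.54 tilt [-2.5e-03 -4.0e-04 -1.0e+00] f [ 0.19  0.16 -1.95] gw 0.0412 gf 30.0
```

View pics/two.png

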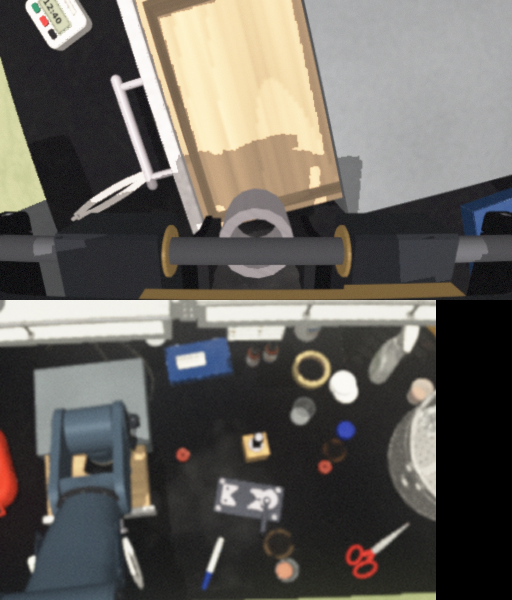

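```bash
python3 - <<'E'
from h import *
st(); c=snap('wrist')
h=plane(c,[(117,80),(153,185)],.055); d=h[0]-h[1]; print(h,np.linalg.norm(d),np.degrees(np.arctan2(-d[0],d[1])))
u=plane(c,[(300,0),(343,200)],.09); d=u[0]-u[1]; print(u,np.degrees(np.arctan2(-d[0],d[1])))
w=plane(c,[(122,0),(193,212),(210,222),(338,202)],.07); print('front top, near wall',w)
t=snap('top'); g=t['img'].astype(int)
for cc in (c,t):
  g=cc['img'].astype(int); m=((g[...,0]>110)&(g[...,0]-g[...,1]>60)&(abs(g[...,1]-g[...,2])<45)).astype(np.uint8)
  n,l,s,ce=cv2.connectedComponentsWithStats(m)
  for i in range(1,n):
    if s[i,4]>10: print(s[i,4],ce[i].round(1),plane(cc,[ce[i]],.02)[0].round(4))
  print()
E
```

```text
t 53.23 p [0.5605 0.1687 0.2383] psi 79.53 tilt [-1.4e-03 -2.0e-04 -1.0e+00] f [ 0.23 -0.26 -2.78] gw 0.0411 gf 30.0
[[0.43526183 0.30161687 0.055     ]
 [0.44404931 0.18313233 0.055     ]] 0.1188099571752463 4.241609416709841
[[0.63115756 0.32984451 0.09      ]
 [0.64655388 0.13780453 0.09      ]] 4.583740889234168
front top, near wall [[0.46622469 0.37041064 0.07      ]
 [0.48609355 0.1475631  0.07      ]
 [0.50212575 0.13265754 0.07      ]
 [0.64587077 0.12974063 0.07      ]]
65 [43.2 21. ] [0.3495 0.3931 0.02  ]

132 [81.4 66. ] [1.0832 0.6646 0.02  ]
137 [31.8 70.8] [1.0812 0.8785 0.02  ]
1137 [  4.9 199.7] [0.5613 0.9324 0.02  ]
1732 [ 94.6 199.1] [0.5547 0.573  0.02  ]
1429 [ 23.1 212.8] [0.5109 0.8512 0.02  ]
67 [243.9 173.1] [0.6328 0.0381 0.02  ]
69 [348. 182.] [ 0.5908 -0.326   0.02  ]
316 [375.1 251. ] [ 0.3475 -0.4043  0.02  ]
61 [318.5 257.8] [ 0.3316 -0.2082  0.02  ]
```

Call:
drive_tool --deltas '[[[27.5, -4, 0, 0, 0, 0], [0, 0, 0, 0, 0, 0], [0, 0, 40, 0, 0, 0], [0, 0, 40, 0, 0, 0], [0, 0, 40, 0, 0, 0], [0, 0, 30, 0, 0, 0], [0, 0, 8, 0, 0, 0], [0, 0, 0, 0, 0, 0]]]'

```text
time: 54.0
position: [0.56, 0.1972, 0.0784]
tool_rot: [0.768, 0.64, -0.003, -0.002]
ft_force: [0.1, -0.0, -2.3]
grip_width: 0.0415
grip_force: 30.0
```

Call:
drive_tool --deltas '[[[0, 0, 2, 0, 0, 0], [0, 0, 2, 0, 0, 0], [0, 0, 1, 0, 0, 0], [0, 0, 0, 0, 0, 0], [0, 0, 0, 0, 0, 0]]]'

```text
time: 54.42
position: [0.5625, 0.1981, 0.0772]
tool_rot: [0.768, 0.641, 0.001, 0.001]
ft_force: [-0.4, 0.1, -3.0]
grip_width: 0.0413
grip_force: 30.0
```

```bash
python3 -c "
from h import *
st()"
```

```text
t 54.42 p [0.5625 0.1981 0.0772] psi 79.67 tilt [ 2.4e-03  4.0e-04 -1.0e+00] f [-0.42  0.15 -3.03] gw 0.0413 gf 30.0
```

Lower until it touches, then release.

Call:
drive_tool --deltas '[[[0, 0, 1.5, 0, 0, 0], [0, 0, 1, 0, 0, 0], [0, 0, 0, 0, 0, 0], [0, 0, 0, 0, 0, 0]]]'

```text
time: 54.75
position: [0.5627, 0.1981, 0.0748]
tool_rot: [0.768, 0.641, 0.001, 0.001]
ft_force: [-0.3, -0.5, 4.6]
grip_width: 0.0412
grip_force: 30.0
```

Call:
drive_tool --deltas '[[[0, 0, 0, 0, 0, 0], [0, 0, 0, 0, 0, 0], [0, 0, 0, 0, 0, 0], [0, 0, 0, 0, 0, 0], [0, 0, 0, 0, 0, 0]]]' --gripper 65

```text
time: 55.17
position: [0.5616, 0.1979, 0.0731]
tool_rot: [0.768, 0.641, -0.0, -0.0]
ft_force: [0.3, 0.0, -0.3]
grip_width: 0.0559
grip_force: 0.0
```

Call:
drive_tool --deltas '[[[0, 0, -20, 0, 0, 0], [0, 0, -40, 0, 0, 0], [0, 0, -40, 0, 0, 0], [0, 0, -30, 0, 0, 0], [0, 0, 0, 0, 0, 0], [0, 0, 0, 0, 0, 0]]]'

```text
time: 55.67
position: [0.563, 0.1982, 0.2056]
tool_rot: [0.768, 0.641, 0.002, 0.001]
ft_force: [-0.7, -1.1, -0.4]
grip_width: 0.0567
grip_force: 0.0
```

```bash
python3 -c "
from h import *
st(); print(rel([.633,.0385,.2]))"
```

```text
t 55.67 p [0.563  0.1982 0.2056] psi 79.67 tilt [ 5.e-03  8.e-04 -1.e+00] f [-0.66 -1.14 -0.43] gw 0.0567 gf 0.0
[-144.5   97.5    5.8]
```

Call:
drive_tool --deltas '[[[-29, 19.5, 0, 0, 0, 0], [-29, 19.5, 0, 0, 0, 0], [-29, 19.5, 0, 0, 0, 0], [-29, 19.5, 0, 0, 0, 0], [-29, 19.5, 0, 0, 0, 0], [0, 0, 0, 0, 0, 0], [0, 0, 0, 0, 0, 0], [0, 0, 0, 0, 0, 0]]]' --gripper 70

```text
time: 56.33
position: [0.6302, 0.038, 0.2014]
tool_rot: [0.768, 0.64, -0.001, -0.002]
ft_force: [0.5, 0.0, -0.5]
grip_width: 0.0611
grip_force: 0.0
```

```bash
cat > stop.py <<'E'
from h import *
o=st(); c=snap('wrist','ws.png'); g=c['img'].astype(int)
m=((g[...,0]>100)&(g[...,0]-g[...,1]>45)&(abs(g[...,1]-g[...,2])<50)).astype(np.uint8)
n,l,s,ce=cv2.connectedComponentsWithStats(m)
for i in range(1,n):
  if s[i,4]>200:
    p=plane(c,[ce[i]],.02)[0]; print(s[i],p.round(4),rel([p[0],p[1],.03]))
E
python3 stop.py
```

```text
t 56.33 p [0.6302 0.038  0.2014] psi 79.62 tilt [-0.0043  0.001  -1.    ] f [ 0.5   0.04 -0.48] gw 0.0611 gf 0.0
[244 165  30  29 646] [0.6332 0.0381 0.02  ] [-1.000e-01  3.800e+00  1.718e+02]
```

Call:
drive_tool --deltas '[[[0, 1.5, 0, 0, 0, 0], [0, 0, 40, 0, 0, 0], [0, 0, 40, 0, 0, 0], [0, 0, 40, 0, 0, 0], [0, 0, 35, 0, 0, 0], [0, 0, 10, 0, 0, 0], [0, 0, 4, 0, 0, 0], [0, 0, 0, 0, 0, 0]]]'

```text
time: 57.05
position: [0.6331, 0.0383, 0.0343]
tool_rot: [0.768, 0.641, -0.0, -0.0]
ft_force: [-0.1, 0.2, -0.6]
grip_width: 0.0612
grip_force: 0.0
```

Call:
drive_tool --deltas '[[[0, 0, 0, 0, 0, 0], [0, 0, 0, 0, 0, 0], [0, 0, 0, 0, 0, 0], [0, 0, 0, 0, 0, 0], [0, 0, 0, 0, 0, 0], [0, 0, 0, 0, 0, 0], [0, 0, 0, 0, 0, 0]]]' --gripper 0 --squeeze 12

```text
time: 57.63
position: [0.6336, 0.0374, 0.0353]
tool_rot: [0.768, 0.641, 0.0, 0.0]
ft_force: [-0.8, 0.5, 4.6]
grip_width: 0.0312
grip_force: 12.0
```

Call:
drive_tool --deltas '[[[0, 0, -20, 0, 0, 0], [0, 0, -40, 0, 0, 0], [0, 0, -40, 0, 0, 0], [0, 0, -40, 0, 0, 0], [0, 0, -20, 0, 0, 0], [0, 0, 0, 0, 0, 0], [0, 0, 0, 0, 0, 0]]]'

```text
time: 58.22
position: [0.6337, 0.0374, 0.1957]
tool_rot: [0.768, 0.641, 0.001, 0.001]
ft_force: [-0.8, 0.2, -1.4]
grip_width: 0.0313
grip_force: 12.0
```

```bash
python3 -c "
from h import *
st(); print(rel([.5575,.2514,.19]))"
```

```text
t 58.22 p [0.6337 0.0374 0.1957] psi 79.66 tilt [ 3.e-03 -4.e-04 -1.e+00] f [-0.82  0.24 -1.36] gw 0.0313 gf 12.0
[ 196.8 -113.4    5.4]
```

Call:
drive_tool --deltas '[[[33, -19, 0, 0, 0, 0], [33, -19, 0, 0, 0, 0], [33, -19, 0, 0, 0, 0], [33, -19, 0, 0, 0, 0], [33, -19, 0, 0, 0, 0], [32, -18.5, 0, 0, 0, 0], [0, 0, 0, 0, 0, 0], [0, 0, 0, 0, 0, 0]]]'

```text
time: 58.88
position: [0.5543, 0.2532, 0.1918]
tool_rot: [0.767, 0.642, -0.002, -0.001]
ft_force: [-0.7, 0.3, -0.7]
grip_width: 0.0306
grip_force: 12.0
```

Call:
drive_tool --deltas '[[[0, 0, 0, 0, 0, 0], [0, 0, 40, 0, 0, 0], [0, 0, 40, 0, 0, 0], [0, 0, 35, 0, 0, 0], [0, 0, 15, 0, 0, 0], [0, 0, 6, 0, 0, 0], [0, 0, 0, 0, 0, 0], [0, 0, 0, 0, 0, 0]]]'

```text
time: 59.55
position: [0.5575, 0.2501, 0.0578]
tool_rot: [0.769, 0.64, -0.0, -0.0]
ft_force: [0.6, -0.5, 0.4]
grip_width: 0.0312
grip_force: 12.0
```

```bash
python3 -c "
from h import *
st(); print(rel([.5575,.2514,.058]))"
```

```text
t 59.55 p [0.5575 0.2501 0.0578] psi 79.53 tilt [-5.e-04 -3.e-04 -1.e+00] f [ 0.6  -0.47  0.37] gw 0.0312 gf 12.0
[ 1.3 -0.3 -0.2]
```

Call:
drive_tool --deltas '[[[0, 0, 0, 0, 0, 0], [0, 0, 0, 0, 0, 0], [0, 0, 0, 0, 0, 0], [0, 0, 0, 0, 0, 0], [0, 0, -30, 0, 0, 0], [0, 0, -40, 0, 0, 0], [0, 0, -40, 0, 0, 0], [0, 0, -35, 0, 0, 0]]]' --gripper 60

```text
time: 60.22
position: [0.5568, 0.2518, 0.2057]
tool_rot: [0.768, 0.641, 0.001, 0.0]
ft_force: [-0.4, 0.2, 0.5]
grip_width: 0.0517
grip_force: 0.0
```

Call:
drive_tool --deltas '[[[-37.3, 9.1, 0, 0, 0, 0], [-37.3, 9.1, 0, 0, 0, 0], [-37.3, 9.1, 0, 0, 0, 0], [-37.3, 9.1, 0, 0, 0, 0], [-37.3, 9.1, 0, 0, 0, 0], [-37.3, 9.1, 0, 0, 0, 0], [-37.3, 9.1, 0, 0, 0, 0], [-37.3, 9.1, 0, 0, 0, 0]]]'

```text
time: 60.88
position: [0.5746, -0.0566, 0.2038]
tool_rot: [0.768, 0.641, 0.0, 0.0]
ft_force: [0.7, 0.8, 0.6]
grip_width: 0.0519
grip_force: 0.0
```

Call:
drive_tool --deltas '[[[-37.3, 9.1, 0, 0, 0, 0], [-37.3, 9.1, 0, 0, 0, 0], [-37.3, 9.1, 0, 0, 0, 0], [-37.3, 9.1, 0, 0, 0, 0], [-37.3, 9.1, 0, 0, 0, 0], [-37.3, 9.1, 0, 0, 0, 0], [-37.3, 9.1, 0, 0, 0, 0], [0, 0, 0, 0, 0, 0]]]'

```text
time: 61.55
position: [0.5911, -0.3318, 0.2039]
tool_rot: [0.77, 0.638, -0.001, 0.004]
ft_force: [0.6, -0.1, 0.6]
grip_width: 0.0522
grip_force: 0.0
```

Call:
drive_tool --deltas '[[[0, 0, 0, 0, 0, 0], [0, 0, 0, 0, 0, 0], [0, 0, 0, 0, 0, 0], [0, 0, 0, 0, 0, 0]]]' --gripper 75

```text
time: 61.88
position: [0.5907, -0.3214, 0.2034]
tool_rot: [0.767, 0.641, -0.0, -0.0]
ft_force: [-0.0, 0.5, 0.2]
grip_width: 0.0641
grip_force: 0.0
```

```bash
python3 stop.py; python3 - <<'E'
from h import *
t=snap('top','t3.png'); g=t['img'].astype(int); m=((g[...,0]>110)&(g[...,0]-g[...,1]>60)&(abs(g[...,1]-g[...,2])<45)).astype(np.uint8)
n,l,s,ce=cv2.connectedComponentsWithStats(m)
for i in range(1,n):
    if 10<s[i,4]<1000: print(s[i,4],ce[i].round(1),plane(t,[ce[i]],.02)[0].round(4))
E
```

```text
t 61.88 p [ 0.5907 -0.3214  0.2034] psi 79.78 tilt [-6.e-04  7.e-04 -1.e+00] f [-0.01  0.54  0.17] gw 0.0641 gf 0.0
[243 167  30  30 702] [ 0.5924 -0.3252  0.02  ] [ -3.4   2.2 173.5]
135 [81.4 66. ] [1.0829 0.6649 0.02  ]
138 [31.9 70.9] [1.0807 0.8778 0.02  ]
67 [181.9 194.7] [0.5619 0.2566 0.02  ]
50 [382.7 257.7] [ 0.3235 -0.4295  0.02  ]
```

Call:
drive_tool --deltas '[[[-3, 1.3, 0, 0, 0, 0], [0, 0, 40, 0, 0, 0], [0, 0, 40, 0, 0, 0], [0, 0, 40, 0, 0, 0], [0, 0, 35, 0, 0, 0], [0, 0, 10, 0, 0, 0], [0, 0, 4, 0, 0, 0], [0, 0, 0, 0, 0, 0]]]'

```text
time: 62.65
position: [0.5918, -0.3265, 0.0343]
tool_rot: [0.768, 0.641, -0.0, -0.0]
ft_force: [0.3, -0.2, -0.7]
grip_width: 0.0651
grip_force: 0.0
```

Call:
drive_tool --deltas '[[[0, 0, 0, 0, 0, 0], [0, 0, 0, 0, 0, 0], [0, 0, 0, 0, 0, 0], [0, 0, 0, 0, 0, 0], [0, 0, 0, 0, 0, 0], [0, 0, 0, 0, 0, 0], [0, 0, 0, 0, 0, 0]]]' --gripper 0 --squeeze 12

```text
time: 63.23
position: [0.5916, -0.3265, 0.035]
tool_rot: [0.768, 0.641, 0.0, 0.0]
ft_force: [-0.6, 0.7, 3.1]
grip_width: 0.0312
grip_force: 12.0
```

Call:
drive_tool --deltas '[[[0, 0, -20, 0, 0, 0], [0, 0, -40, 0, 0, 0], [0, 0, -40, 0, 0, 0], [0, 0, -40, 0, 0, 0], [0, 0, -25, 0, 0, 0], [0, 0, 0, 0, 0, 0], [0, 0, 0, 0, 0, 0]]]'

```text
time: 63.82
position: [0.5922, -0.327, 0.2016]
tool_rot: [0.768, 0.641, 0.0, 0.002]
ft_force: [-0.7, -0.5, -0.0]
grip_width: 0.0312
grip_force: 12.0
```

```bash
python3 -c "
from h import *
st(); print(rel([.5533,.306,.2]))"
```

```text
t 63.82 p [ 0.5922 -0.327   0.2016] psi 79.67 tilt [ 0.0035 -0.0027 -1.    ] f [-0.74 -0.46 -0.04] gw 0.0312 gf 12.0
[ 6.158e+02 -1.519e+02 -3.000e-01]
```

Call:
drive_tool --deltas '[[[36.3, -8.95, 0, 0, 0, 0], [36.3, -8.95, 0, 0, 0, 0], [36.3, -8.95, 0, 0, 0, 0], [36.3, -8.95, 0, 0, 0, 0], [36.3, -8.95, 0, 0, 0, 0], [36.3, -8.95, 0, 0, 0, 0], [36.3, -8.95, 0, 0, 0, 0], [36.3, -8.95, 0, 0, 0, 0]]]'

```text
time: 64.48
position: [0.5712, -0.0259, 0.1971]
tool_rot: [0.768, 0.64, -0.001, -0.002]
ft_force: [-0.4, -0.3, -0.8]
grip_width: 0.0307
grip_force: 12.0
```

Call:
drive_tool --deltas '[[[36.3, -8.95, 0, 0, 0, 0], [36.3, -8.95, 0, 0, 0, 0], [36.3, -8.95, 0, 0, 0, 0], [36.3, -8.95, 0, 0, 0, 0], [36.3, -8.95, 0, 0, 0, 0], [36.3, -8.95, 0, 0, 0, 0], [36.3, -8.95, 0, 0, 0, 0], [36.3, -8.95, 0, 0, 0, 0]]]'

```text
time: 65.15
position: [0.5529, 0.272, 0.1969]
tool_rot: [0.768, 0.641, -0.002, -0.001]
ft_force: [0.5, -0.1, -0.0]
grip_width: 0.0311
grip_force: 12.0
```

Call:
drive_tool --deltas '[[[34, -8.5, 0, 0, 0, 0], [0, 0, 0, 0, 0, 0], [0, 0, 0, 0, 0, 0], [0, 0, 0, 0, 0, 0], [0, 0, 0, 0, 0, 0], [0, 0, 0, 0, 0, 0]]]'

```text
time: 65.65
position: [0.5525, 0.304, 0.1987]
tool_rot: [0.769, 0.64, -0.001, -0.0]
ft_force: [0.8, 0.1, -0.4]
grip_width: 0.0305
grip_force: 12.0
```

```bash
python3 -c "
from h import *
st(); print(rel([.5533,.306,.058]))"
```

```text
t 65.65 p [0.5525 0.304  0.1987] psi 79.55 tilt [-1.5e-03 -8.0e-04 -1.0e+00] f [ 0.83  0.12 -0.43] gw 0.0305 gf 12.0
[  2.3   0.6 140.7]
```

Call:
drive_tool --deltas '[[[1, 0.5, 0, 0, 0, 0], [0, 0, 40, 0, 0, 0], [0, 0, 40, 0, 0, 0], [0, 0, 40, 0, 0, 0], [0, 0, 15, 0, 0, 0], [0, 0, 5, 0, 0, 0], [0, 0, 0, 0, 0, 0], [0, 0, 0, 0, 0, 0]]]'

```text
time: 66.32
position: [0.5541, 0.3061, 0.0598]
tool_rot: [0.768, 0.64, 0.001, 0.0]
ft_force: [-0.0, -0.1, 0.4]
grip_width: 0.0308
grip_force: 12.0
```

Call:
drive_tool --deltas '[[[0, 0, 0, 0, 0, 0], [0, 0, 0, 0, 0, 0], [0, 0, 0, 0, 0, 0], [0, 0, 0, 0, 0, 0], [0, 0, -30, 0, 0, 0], [0, 0, -40, 0, 0, 0], [0, 0, -40, 0, 0, 0], [0, 0, -35, 0, 0, 0]]]' --gripper 60

```text
time: 66.98
position: [0.5533, 0.3067, 0.2068]
tool_rot: [0.768, 0.641, 0.001, 0.0]
ft_force: [0.1, -0.4, -0.1]
grip_width: 0.0519
grip_force: 0.0
```

```bash
python3 -c "
from h import *
st()"; python3 stop.py
```

```text
t 66.98 p [0.5533 0.3067 0.2068] psi 79.67 tilt [ 1.2e-03  5.0e-04 -1.0e+00] f [ 0.11 -0.38 -0.11] gw 0.0519 gf 0.0
t 66.98 p [0.5533 0.3067 0.2068] psi 79.67 tilt [ 1.2e-03  5.0e-04 -1.0e+00] f [ 0.11 -0.38 -0.11] gw 0.0519 gf 0.0
[ 157    0  126   25 1840] [0.5525 0.4863 0.02  ] [172.8 -39.  185.5]
[242 166  31  31 747] [0.555  0.3033 0.02  ] [ -6.8  -3.8 184.6]
[257 212  29  25 582] [0.5615 0.2467 0.02  ] [-61.3  12.6 184.4]
```

Call:
drive_tool --deltas '[[[0, 0, 0, 0, 0, 0.1195], [0, 0, 0, 0, 0, 0.1195], [0, 0, 0, 0, 0, 0.1195], [0, 0, 0, 0, 0, 0.1195], [0, 0, 0, 0, 0, 0.1195], [0, 0, 0, 0, 0, 0.1195], [0, 0, 0, 0, 0, 0.1195], [0, 0, 0, 0, 0, 0.1195]]]' --gripper 0

```text
time: 67.7
position: [0.553, 0.3066, 0.2044]
tool_rot: [0.977, 0.213, 0.0, -0.0]
ft_force: [0.2, 0.2, -0.1]
grip_width: 0.0067
grip_force: 0.0
```

Call:
drive_tool --deltas '[[[0, 0, 0, 0, 0, 0.1195], [0, 0, 0, 0, 0, 0.1195], [0, 0, 0, 0, 0, 0.1195], [-34.6, 11.2, 0, 0, 0, 0], [-34.6, 11.2, 0, 0, 0, 0], [-34.6, 11.2, 0, 0, 0, 0], [-34.6, 11.2, 0, 0, 0, 0], [-34.6, 11.2, 0, 0, 0, 0]]]'

```text
time: 68.37
position: [0.3832, 0.237, 0.2044]
tool_rot: [0.999, 0.038, 0.0, -0.0]
ft_force: [0.3, 0.2, -0.1]
grip_width: 0.0003
grip_force: 0.0
```

Call:
drive_tool --deltas '[[[0, 0, 0, 0, 0, 0], [0, 0, 0, 0, 0, 0], [0, 0, 0, 0, 0, 0], [0, 0, 0, 0, 0, 0]]]'

```text
time: 68.7
position: [0.3869, 0.2382, 0.2049]
tool_rot: [0.999, 0.038, 0.002, -0.0]
ft_force: [-0.1, -0.9, 0.4]
grip_width: 0.0002
grip_force: 0.0
```

```bash
python3 -c "
from h import *
st(); print(rel([.385,.2382,.058]))
c=snap('wrist'); print(proj(c,[[.4397,.2424,.055]]))"
```

```text
t 68.7 p [0.3869 0.2382 0.2049] psi 4.34 tilt [ 0.0031  0.001  -1.    ] f [-0.1  -0.89  0.44] gw 0.0002 gf 0.0
[ -2.4  -0.  146.9]
[[256.75523032 133.39195842]]
```

Call:
drive_tool --deltas '[[[0, 0, 40, 0, 0, 0], [0, 0, 40, 0, 0, 0], [0, 0, 40, 0, 0, 0], [0, 0, 20, 0, 0, 0], [0, 0, 7, 0, 0, 0], [0, 0, 0, 0, 0, 0], [6, 0, 0, 0, 0, 0], [6, 0, 0, 0, 0, 0]]]'

```text
time: 69.42
position: [0.3985, 0.239, 0.0585]
tool_rot: [0.999, 0.038, 0.001, -0.0]
ft_force: [-0.0, -0.0, 0.4]
grip_width: 0.0008
grip_force: 0.0
```

Call:
drive_tool --deltas '[[[6, 0, 0, 0, 0, 0], [6, 0, 0, 0, 0, 0], [6, 0, 0, 0, 0, 0], [6, 0, 0, 0, 0, 0], [6, 0, 0, 0, 0, 0], [6, 0, 0, 0, 0, 0], [6, 0, 0, 0, 0, 0], [6, 0, 0, 0, 0, 0]]]'

```text
time: 70.08
position: [0.4449, 0.2421, 0.0573]
tool_rot: [0.999, 0.038, -0.0, 0.0]
ft_force: [-1.4, -0.3, 1.5]
grip_width: 0.0008
grip_force: 0.6
```

Call:
drive_tool --deltas '[[[7, 0, 0, 0, 0, 0], [7, 0, 0, 0, 0, 0], [7, 0, 0, 0, 0, 0], [7, 0, 0, 0, 0, 0], [7, 0, 0, 0, 0, 0], [7, 0, 0, 0, 0, 0], [7, 0, 0, 0, 0, 0], [7, 0, 0, 0, 0, 0]]]'

```text
time: 70.75
position: [0.5012, 0.2464, 0.0573]
tool_rot: [0.999, 0.038, -0.0, 0.0]
ft_force: [-1.2, -0.8, 0.2]
grip_width: 0.0003
grip_force: 0.7
```

```bash
python3 -c "
from h import *
st(); t=snap('top','t4.png')"
```

```text
t 70.75 p [0.5012 0.2464 0.0573] psi 4.35 tilt [-2.e-04 -1.e-04 -1.e+00] f [-1.21 -0.82  0.2 ] gw 0.0003 gf 0.7
```

Call:
drive_tool --deltas '[[[7, 0, 0, 0, 0, 0], [7, 0, 0, 0, 0, 0], [7, 0, 0, 0, 0, 0], [7, 0, 0, 0, 0, 0], [7, 0, 0, 0, 0, 0], [7, 0, 0, 0, 0, 0], [6, 0, 0, 0, 0, 0], [5, 0, 0, 0, 0, 0]]]'

```text
time: 71.47
position: [0.5544, 0.2505, 0.0573]
tool_rot: [0.999, 0.038, 0.0, -0.0]
ft_force: [-2.1, 0.1, -0.7]
grip_width: 0.0007
grip_force: 0.6
```

Call:
drive_tool --deltas '[[[4, 0, 0, 0, 0, 0], [4, 0, 0, 0, 0, 0], [3, 0, 0, 0, 0, 0], [3, 0, 0, 0, 0, 0], [2, 0, 0, 0, 0, 0], [0, 0, 0, 0, 0, 0]]]'

```text
time: 71.97
position: [0.5702, 0.2516, 0.0574]
tool_rot: [0.999, 0.038, 0.001, -0.0]
ft_force: [-0.2, -0.4, 0.1]
grip_width: 0.0004
grip_force: 0.0
```

Call:
drive_tool --deltas '[[[2, 0, 0, 0, 0, 0], [2, 0, 0, 0, 0, 0], [2, 0, 0, 0, 0, 0], [0, 0, 0, 0, 0, 0], [0, 0, 0, 0, 0, 0]]]'

```text
time: 72.38
position: [0.5722, 0.2518, 0.0573]
tool_rot: [0.999, 0.038, -0.004, 0.0]
ft_force: [-6.9, -0.1, 4.9]
grip_width: 0.0007
grip_force: 3.3
```

Call:
drive_tool --deltas '[[[2, 0, 0, 0, 0, 0], [2, 0, 0, 0, 0, 0], [0, 0, 0, 0, 0, 0], [0, 0, 0, 0, 0, 0]]]'

```text
time: 72.72
position: [0.5724, 0.2518, 0.0571]
tool_rot: [0.999, 0.038, -0.008, 0.001]
ft_force: [-11.9, -0.6, 8.9]
grip_width: 0.0002
grip_force: 6.3
```

Call:
drive_tool --deltas '[[[-10, 0, 0, 0, 0, 0], [-30, 0, 0, 0, 0, 0], [-30, 0, 0, 0, 0, 0], [-30, 0, 0, 0, 0, 0], [0, 0, -40, 0, 0, 0], [0, 0, -40, 0, 0, 0], [0, 0, -40, 0, 0, 0], [0, 0, -40, 0, 0, 0]]]'

```text
time: 73.38
position: [0.4799, 0.2448, 0.2194]
tool_rot: [0.999, 0.038, 0.001, -0.0]
ft_force: [0.4, 0.3, 0.4]
grip_width: 0.0004
grip_force: 0.0
```

Call:
drive_tool --deltas '[[[0, 0, 0, 0, 0, 0], [0, 0, 0, 0, 0, 0], [0, 0, 0, 0, 0, 0], [0, 0, 0, 0, 0, 0], [0, 0, 0, 0, 0, 0], [0, 0, 0, 0, 0, 0]]]'

```text
time: 73.88
position: [0.4789, 0.2445, 0.2158]
tool_rot: [0.999, 0.038, -0.002, 0.0]
ft_force: [0.2, -0.3, -1.3]
grip_width: 0.0006
grip_force: 0.0
```

```bash
python3 - <<'E'
from h import *
st(); w=snap('wrist','w20.png'); t=snap('top','t5.png'); s=snap('scene','s5.png')
# red blobs left on the bench
g=t['img'].astype(int); m=((g[...,0]>110)&(g[...,0]-g[...,1]>60)&(abs(g[...,1]-g[...,2])<45)).astype(np.uint8)
n,l,st_,ce=cv2.connectedComponentsWithStats(m)
for i in range(1,n):
    if 10<st_[i,4]<1000: print('red',st_[i,4],ce[i].round(1),plane(t,[ce[i]],.02)[0].round(3))
# change vs first pictures around beaker, cup, tool block
for nm,old,c in (('top','top0.png',t),('scene','scene0.png',s)):
    a=cv2.imread('pics/'+old).astype(int)[:,:,::-1]
    for k,P in (('beaker',[.72,-.27,.035]),('cup',[.345,-.21,.03]),('tool',[.646,-.147,.09]),('block',[.646,-.147,.03])):
        x,y=proj(c,[P])[0].astype(int); print(nm,k,(x,y),abs(a[y-6:y+7,x-6:x+7]-c['img'][y-6:y+7,x-6:x+7]).mean().round(1))
# wood-coloured drawer floor still visible from wrist?
h=cv2.cvtColor(w['img'],cv2.COLOR_RGB2HSV); print('wood px',((h[...,0]>10)&(h[...,0]<25)&(h[...,1]>70)&(h[...,2]>150))[:220].sum())
for p in ([.589,.254,.055],): print('handle exp',proj(w,[p]))
E
```

```text
t 73.88 p [0.4789 0.2445 0.2158] psi 4.34 tilt [-3.1e-03 -9.0e-04 -1.0e+00] f [ 0.18 -0.28 -1.35] gw 0.0006 gf 0.0
red 135 [81.2 66. ] [1.083 0.665 0.02 ]
red 140 [31.8 70.8] [1.081 0.879 0.02 ]
red 312 [375.1 251. ] [ 0.347 -0.404  0.02 ]
red 60 [318.6 258. ] [ 0.331 -0.208  0.02 ]
top beaker (np.int64(330), np.int64(145)) 1.9
top cup (np.int64(319), np.int64(253)) 4.7
top tool (np.int64(298), np.int64(162)) 5.1
top block (np.int64(296), np.int64(167)) 4.2
scene beaker (np.int64(255), np.int64(163)) 6.3
scene cup (np.int64(350), np.int64(198)) 0.9
scene tool (np.int64(250), np.int64(163)) 8.9
scene block (np.int64(250), np.int64(181)) 1.3
wood px 0
handle exp [[255.5309329   71.87489338]]
```

```bash
python3 - <<'E'
from h import *
for f in ('scene0.png','s2.png','s5.png'):
    g=cv2.imread('pics/'+f,0)[140:200:2,250]; print(f,g)
for f in ('scene0.png','s5.png'):
    g=cv2.imread('pics/'+f,0)[164,236:266]; print(f,g)
for f in ('top0.png','t5.png'):
    g=cv2.imread('pics/'+f,0)[150:178:2,284:308:2]; print(f);print(g)
E
```

```text
scene0.png [ 40  33  31  26 207 238 142  28  26  22  22  23  22  22  23  24  47 197
 154 155 114 114 115 115 116 115 115 109  50  47]
s2.png [ 39  35  32  25 210 238 142  29  26  23  23  23  22  21  21  24  47 199
 156 158 117 116 116 117 116 115 116 109  50  48]
s5.png [ 40  35  31  26 209 237 141  27  25  23  23  23  23  19  23  23  48 198
 155 156 114 115 115 114 116 115 115 108  51  46]
scene0.png [133 134 140 142 138 127 101  67  64  93  67  30  21  20  22  22  21  20
  41  87 128 135 131 115  69  37  33  35  35  32]
s5.png [133 135 139 144 137 127 100  68  60  87  53  24  19  19  23  23  22  21
  58 111 134 135 130 115  71  38  34  34  37  35]
top0.png
[[ 33  35  31  34  32  31  31  29  30  29  30  34]
 [ 41  33  32  33  32  28  30  32  29  25  28  32]
 [ 32  35  31  33  31  32  35  30  30  30  30  28]
 [ 36  33  36  33  32  34  35  43  53  63  63  34]
 [ 36  39  48  69  85 102  86 152 186 153 141  43]
 [ 37  46 125 186 192 187 133 206 228 207 167  55]
 [ 41  47 138 201 203 192  90 171 204 165 174  86]
 [ 41  48 120 197 205 194  53  47  66 116 192 114]
 [ 39  43  98 183 202 198
[... 303 characters left out ...]
 29  29  30  31  30  31  30  27  31]
 [ 37  38  29  31  32  28  31  32  29  29  30  31]
 [ 36  37  35  31  33  31  29  32  32  33  28  29]
 [ 36  36  33  34  35  33  33  43  52  55  60  33]
 [ 36  37  46  64  83 103  87 163 192 156 145  43]
 [ 40  45 128 185 189 184 132 212 225 193 165  62]
 [ 39  47 136 200 205 188  81 169 199 146 172  83]
 [ 37  46 124 193 207 194  53  42  63 132 193 114]
 [ 37  46  99 182 205 194  54  31  67 193 210 143]
 [ 36  40  80 166 200 194 151 145 153 207 211 179]
 [ 39  38  70 149 201 200 212 218 206 211 218 197]
 [ 37  36  58 133 204 214 214 206 206 205 204 193]
 [ 37  32  47 115 188 199 196 169 148 136 121  93]
 [ 41  40  43  84 115 112 107  98  89  86  77  48]]
```

Tool is seated as before, the bench is clear of stoppers, and the drawer is shut.

```bash
python3 -c "
from rig import ticket
print(ticket.hand_in())"
```

```text
the job is handed in; nothing more can be done
None
```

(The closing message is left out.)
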